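# Release a chromatography column held by a left-hand nut and store it

### The job

Free the column from its stand: the notched brass hex nut has a left-hand thread, so loosen it by turning it clockwise seen from above, practically to its stop (never the other way), then pull the upright column forward out of the blue spring clip. Lay it, blue end up, in the sloping grey rest and let go; then take it again another way and lay it level in the yellow saddles of the wooden storage cradle, either way round. Leave the amber bottle, loose blue cap, spanner and small jar where they are.

Things in the scene. Friction and masses are not known exactly. Their poses are not given: they have to be found in the camera images.
- stand: Column stand, fixed: grey base plate 135 x 185 x 15 mm with a white post behind, 50 mm wide, top at 140 mm. Origin on the table, straight under the axis of the clipped column; z up, x away from the open front (the column comes out along -x), y towards the nut. The plate runs on 75 mm in front of the axis, so the column may slide out on it.
- clip_mid (a point): Middle of the blue C-clip on the stand, on the column's axis, 135 mm above the table; axes as the stand's. The clip is 18 mm tall and open to -x; its two sprung arms hold the tube and give way to a level pull of roughly 5 to 15 N along -x over the first 15 mm. Backing pad 12 mm behind the axis.
- clip_seat (a point): Point on the stand where the column's middle is while clipped, 105 mm above the table.
- nut_grip (a point): On the axis of the brass hex nut (40 mm across flats, 34 mm tall, red cap), 12 mm below its top, 22 mm above its foot, 32 mm above the strap; at x = 0, y = 90 mm of the stand, 80 mm above the table at joint 0. Nut and aluminium strap rise 3 mm per rad of loosening. The point's y axis is normal to a pair of flats; so are directions 60 degrees from it. At joint 0 its axes match the stand's.
- nut (a joint): Angle of the nut in rad, growing clockwise seen from above, which loosens it (left-hand thread). Starts between 0.1 and 0.4; stop at 2.8. Friction about 0.2 N m; stays where left. The strap's lips hang 6 mm deep in front of the black end fitting and clear it from about 1.8 on; before that the column cannot come out.
- column_mid (a point): Middle of the chromatography column, on its axis; z axis from black to blue end. 180 mm long, about 0.4 kg: steel tube 22 mm across, end fittings 34 mm across and 24 mm long, black at the lower, blue at the upper end. It starts upright in the stand, this point 105 mm and its top 195 mm above the table.
- column: The same column; this origin is the centre of the underside of its black fitting, z along it to the blue end.
- rest_seat (a point): Where the column's middle comes to lie in the fixed grey sloping rest (base 220 x 90 x 8 mm), 90 mm above the table. Its z axis runs up the slope, 42 degrees above level, the high end roughly towards -y; x is the slope's upward normal. Two black rubber V saddles open along x. Between them the tube is free all round (only the base below) and can be taken from above.
- rest_upper (a point): Middle of the upper V saddle, on the line of the lying column's axis, 43 mm up the slope from rest_seat; axes as there. It takes the tube; 10 mm long, 45 degree faces, catches the tube within about 18 mm sideways. The blue fitting begins 18 mm beyond its upper edge.
- rest_stop (a point): At the face of the stop plate at the foot of the slope, on the line of the lying column's axis, 90 mm down from rest_seat; axes as there. The black end bears on it. Plate 36 mm wide, to 13 mm above the axis. The lower V saddle, for the black fitting, lies 4 to 20 mm up the slope from here.
- cradle_seat (a point): Where the column's middle lies in the fixed wooden cradle (base 190 x 90 x 10 mm), 45 mm above the table, level along this x axis, which points roughly along +y. Two yellow V saddles for the tube 52 to 60 mm either side of it, open upward, catching it within about 18 mm sideways, tips 59 mm above the table. End fittings go outside them (6 mm play lengthways).
- amber_bottle: amber solvent bottle with blue cap, 86 mm across, 190 mm tall; bystander, origin at its underside
- blue_cap: blue screw cap lying alone, 44 mm across, 25 mm tall; bystander, origin at its underside
- spanner: steel spanner lying flat, 160 mm long, origin under the middle; bystander
- jar: small amber jar with white lid, 60 mm across, 70 mm tall; bystander, origin at its underside
Not all that is in view belongs to the job. What is shaped like the stand but purple is not meant.

How it is judged:
By the outcome, as a careful person would: the job done as asked, in the order asked, and still so for the second after the job is handed in, with the robot touching nothing.
It also fails if it takes over 72 s, if anything falls off the work surface, if the arm or the gripper's body presses on something with over 40 N, if the wrist force passes 120 N, or if a joint passes its speed limit or range.

### The arm

A 6-joint arm with a two-finger parallel gripper is mounted at the origin on the work surface. World frame = base frame: x ahead of the robot, y to its left, z up, the work surface at z = 0. Lengths are in mm, angles in rad, forces in N, time in s.
With the tool pointing down it reaches from about 275 to 1000 mm from the base axis. Payload 8.4 kg.
Tool frame: the origin (TCP) lies midway between the tips of the shut fingers; the grasp point (between the pads) lies 19 mm behind it (r.grip_point_offset is the distance from the TCP to the grasp point, in mm); z points along the fingers, x is the direction in which the jaws open and shut, and the axes are right-handed (so a half turn about z gives the same grasp; the last joint's range is limited). The gripper opens to 85 mm and grips with 20 to 120 N. Pads are 22 mm wide; open, the fingers measure 114 mm over their backs; the gripper's body (76 mm by 85 mm) begins 54 mm behind the grasp point. The pads swing forward as they close: fully open they stand 13 mm farther back than shut.
Start: joints at [1.279, 0.353, 1.633, -0, 1.155, -0.002], TCP at [178.599, 598.941, 231.281] pointing down, gripper open.
Joint ranges: [-2.63, 2.63], [-0.92, 2.1], [0.06, 2.66], [-1.3, 4.44], [0, 2.69], [-3.02, 3.02]. Speed limits (rad/s): [2.22, 2.22, 2.79, 3.14, 3.14, 3.14].

### API

Orientations are given as [roll, pitch, yaw] about the fixed x, y, z axes, in that order (R = Rz(yaw) Ry(pitch) Rx(roll)).
In Python, from rig import monitor, vision, sign_off, r gives the robot as it stands.
- The arm moves only by the shell command python3 -m inch 'ROWS' [FORCE]. ROWS is JSON, a list of rows, each an object with "dp": the shift along the tool's x, y, z in mm, a list of three; "angular": the turn, a rotation vector about the tool's x, y, z in rad, a list of three; "fingers": the closure in counts, from 0 (fully open) to 255 (shut). A call has 1 to 12 rows; each row is the pose to reach, as a shift and turn from the pose commanded when the call began, along the tool's axes at that moment; what a row does not reach only later rows make up. A row lasts 1/12 s, in which the tool goes at most 41.7 mm and 7.16 degrees, less where a joint would pass 70% of its speed; a pose out of reach is approached as far as the arm can. A call with a gripper value outside its range is refused whole. The fingers move at their own pace and stop on an object; FORCE is the grip in N (left out, the last holds). Time passes only in rows, so rows that repeat a pose let the fingers close. It gives the time, the measured TCP pose, the force and the opening at its end, in the units of the state.
- monitor.sense(): the state, without advancing time (a new reading comes with each control period).
- vision.grab_frame(name): name is "side" or "top"; returns (picture, depth): 420x560x3 uint8, blue, green, red; 420x560 float32, mm along the optical axis (not along the pixel's ray), 0 where there is no reading.
- vision.camera_params(name): a dict with "fx", "fy", "cx", "cy" (pixels), "distortion" ([k1, k2, p1, p2, k3] as OpenCV has them; the pictures are not rectified), "R" (3x3) and "t" (3): a world point X has camera coordinates R X + t. Camera axes: x right, y down, z forward; pixel columns grow to the right and rows downward; lengths in mm; the calibration is good to about 2 mm. A picture is of the moment at which its call begins. camera_params takes no time and is no camera call.
- sign_off(): hands the job in, once; it reports no verdict.
The state is a dict: "clock": time; "qpos": joint angles; "qvel": joint speeds; "joint_efforts": joint torques, N m; "eef_pos": TCP position; "tcp_rot": TCP orientation; "contact_force": force on the tool from outside, world axes, zero at the start; "wrist_torque": the same for the moment, N m; "opening": opening from 0.0 (shut) to 1.0 (fully open).
Only numpy, scipy, OpenCV 4.12 (cv2) and the standard library are available. Lean on these libraries where they do the work, as an engineer would, in place of code of your own. Each camera call takes 0.05 s, during which the arm holds its last target.

## Working session

There is one attempt and no reset: what is moved stays moved. The work goes in short steps, Python scripts to look and compute and a shell command to move; the robot and the scene stay as the last step left them, time stands still between calls to the robot, and variables do not carry over. Pictures are saved under pics/ and viewed, and the job is handed in when it is done.

```bash
ls -la; mkdir -p pics
python3 - <<'E'
from rig import monitor, vision, r
import cv2
print(monitor.sense()); print(r.grip_point_offset)
import numpy as np
for n in("side","top"):
    p,d=vision.grab_frame(n); cv2.imwrite(f"pics/{n}0.png",p); np.savez(f"{n}0.npz",p=p,d=d)
    print(vision.camera_params(n))
E
```

```text
total 12
drwxr-xr-x  3 agent agent 4096 Dec  7 02:16 .
drwxr-xr-x 23 root  root  4096 Dec  7 02:16 ..
drwxr-xr-x  2 agent agent 4096 Dec  7 02:16 pics
{'clock': 0.0, 'qpos': array([ 1.27860134e+00,  3.53644708e-01,  1.63414268e+00, -1.94597972e-05,
        1.15518102e+00, -2.39496329e-03]), 'qvel': array([-1.08157472e-03,  1.16971332e-03,  7.71249821e-04,  9.34709901e-04,
        6.58020716e-05, -4.61505445e-04]), 'joint_efforts': array([-2.92674777e-03, -6.05267715e+01, -3.42070878e+01, -9.54729126e-05,
        9.48868110e-03,  2.79699054e-05]), 'eef_pos': array([178.46649609, 598.48284099, 230.56016431]), 'tcp_rot': array([3.14157816e+00, 1.37579790e-03, 1.28100416e+00]), 'contact_force': array([ 0.2131871 ,  0.49695021, -0.30007871]), 'wrist_torque': array([-0.02595066, -0.02742543,  0.00339713]), 'opening': 1.0013409940593405}
18.700000000000003
{'fx': 447.8343682500255, 'fy': 447.8343682500255, 'cx': 277.2560772690827, 'cy': 203.85910563784495, 'distortion': array([-0.01511212,  0.        ,  0.        ,  0.        ,  0.        ]), 'R': array([[-0.98295634, -0.18383055,  0.00178116],
       [-0.13024524,  0.68952844, -0.71245119],
       [ 0.12974213, -0.7005404 , -0.7017194 ]]), 't': array([ 498.91421844,  144.84437183, 1111.1201038 ])}
{'fx': 531.3086212917783, 'fy': 531.3086212917783, 'cx': 284.4383845538097, 'cy': 215.62784314504916, 'distortion': array([-0.08269896,  0.        ,  0.        ,  0.        ,  0.        ]), 'R': array([[-0.02107993, -0.99957217,  0.02027571],
       [-0.99786045,  0.01977979, -0.06231597],
       [ 0.06188826, -0.02154594, -0.9978505 ]]), 't': array([  11.47448902,  519.14627576, 1512.18207926])}
```

View pics/side0.png

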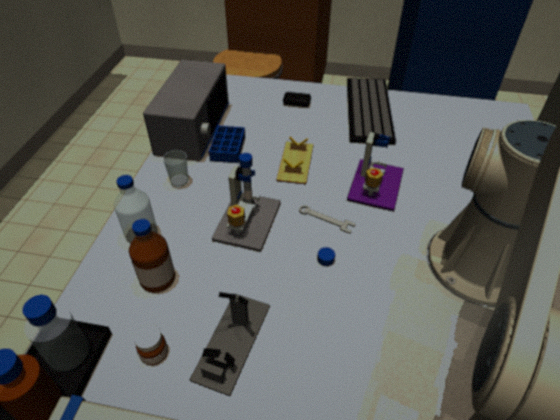

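View pics/top0.png

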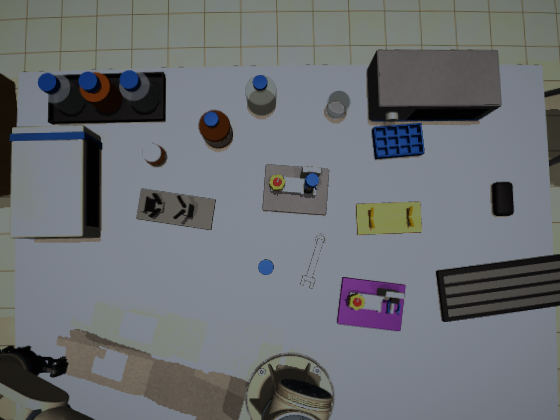

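Both views show the stand at top-view (296,188), its nut at (277,182), the column's blue end at (312,180), the rest at (176,208) and the cradle at (389,218). The purple decoy is at (372,303). Next I'll measure these.

```bash
cat > h.py <<'E'
import numpy as np, cv2
from scipy.spatial.transform import Rotation as Ro
from rig import vision, monitor, r
def cloud(name,d,undist_depth=True):
    c=vision.camera_params(name); K=np.array([[c['fx'],0,c['cx']],[0,c['fy'],c['cy']],[0,0,1]])
    h,w=d.shape; uv=np.stack(np.meshgrid(np.arange(w),np.arange(h)),-1).reshape(-1,1,2).astype(np.float64)
    n=cv2.undistortPoints(uv,K,c['distortion'])[:,0]
    P=np.c_[n,np.ones(len(n))]*d.reshape(-1,1)
    return ((P-c['t'])@c['R']).reshape(h,w,3)
def proj(name,X):
    c=vision.camera_params(name); K=np.array([[c['fx'],0,c['cx']],[0,c['fy'],c['cy']],[0,0,1]])
    return cv2.projectPoints(np.atleast_2d(np.array(X,float)),cv2.Rodrigues(c['R'])[0],c['t'],K,c['distortion'])[0][:,0]
def load(f):
    z=np.load(f); return z['p'],z['d']
def shot(tag,name,crop=None,scale=1):
    p,d=vision.grab_frame(name); np.savez(f"{tag}.npz",p=p,d=d); save(tag,p,crop,scale); return p,d
def save(tag,p,crop=None,scale=1):
    if crop: u0,v0,u1,v1=crop; p=p[v0:v1,u0:u1]
    p=cv2.convertScaleAbs(p,alpha=1.5,beta=10)
    cv2.imwrite(f"pics/{tag}.png",cv2.resize(p,None,fx=scale,fy=scale,interpolation=cv2.INTER_CUBIC))
E
python3 - <<'E'
from h import *
p,d=load('top0.npz'); P=cloud('top',d)
save('topA',p,(120,130,440,340),2.4)
ps,ds=load('side0.npz'); save('sideA',ps,(110,120,410,400),2.1)
for n,f in(('top',d),('side',ds)):
    Q=cloud(n,f)
    print(n,'table z',[np.round(Q[v,u],1).tolist() for u,v in ([(240,240),(340,260),(230,300)] if n=='top' else [(300,300),(260,260),(330,180)])])
for u,v in [(312,180),(277,182),(372,303),(357,302)]: print(u,v,P[v,u].round(1))
# plates: heights
def rect(box,zlo,zhi,label):
    u0,v0,u1,v1=box; q=P[v0:v1,u0:u1].reshape(-1,3); m=(q[:,2]>zlo)&(q[:,2]<zhi)&(d[v0:v1,u0:u1].ravel()>0)
    q=q[m]; rr=cv2.minAreaRect(q[:,:2].astype(np.float32)); print(label,len(q),'z',np.median(q[:,2]).round(1),rr)
rect((255,155,340,222),9,20,'stand')
rect((130,182,222,236),4,14,'rest')
rect((350,195,430,242),5,16,'cradle')
E
```

```text
top table z [[452.1, 130.6, 2.0], [387.9, -158.8, -6.0], [280.0, 162.4, 0.6]]
side table z [[418.5, 191.6, 1.6], [534.2, 91.7, -2.3], [392.9, -239.8, -1.0]]
312 180 [598.4 -67.9 191.3]
277 182 [607.1  21.   94.4]
372 303 [ 266.5 -239.4   47.5]
357 302 [ 274.9 -190.4   90.7]
stand 1782 z 14.0 ((602.515869140625, -50.973594665527344), (220.3105010986328, 151.4658660888672), 84.81968688964844)
rest 1506 z 7.1 ((547.1717529296875, 316.3829345703125), (265.1522521972656, 154.20762634277344), 88.8805923461914)
cradle 1653 z 9.4 ((507.11700439453125, -306.6575622558594), (234.37832641601562, 134.48765563964844), 88.77128601074219)
```

View pics/topA.png

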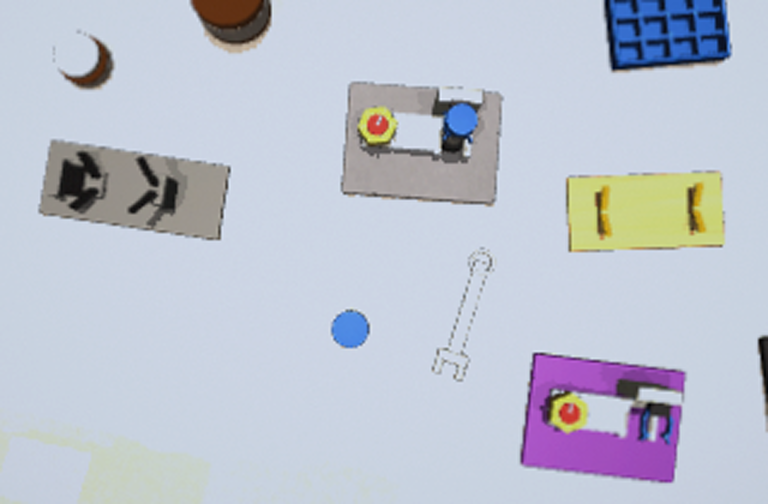

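View pics/sideA.png

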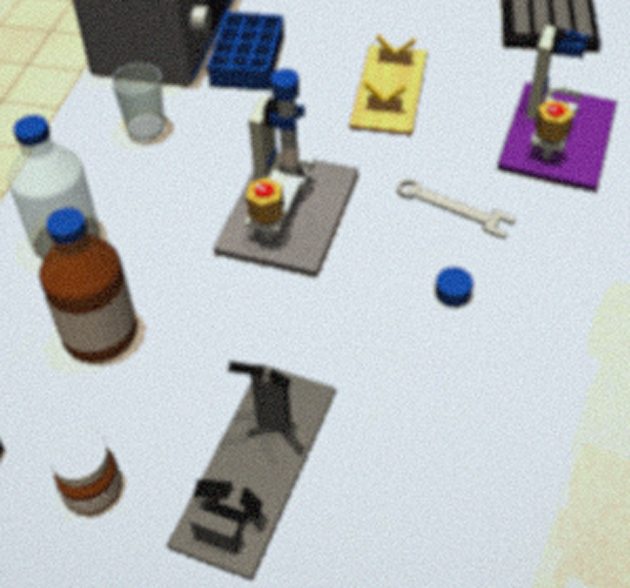

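Run:
```python
from h import *
from scipy.optimize import minimize
p,d=load('top0.npz'); ps,ds=load('side0.npz')
# masks: print HSV samples
for n,im,pts in(('top',p,[(280,205),(320,205),(165,225),(205,215),(390,205),(340,240),(277,182),(312,180)]),('side',ps,[(240,238),(262,215),(205,375),(240,340),(290,175),(300,250),(236,215),(246,159)])):
    hsv=cv2.cvtColor(cv2.GaussianBlur(im,(3,3),0),cv2.COLOR_BGR2HSV)
    for u,v in pts: print(n,u,v,hsv[v,u])
def ray(name,u,v,z):
    c=vision.camera_params(name); K=np.array([[c['fx'],0,c['cx']],[0,c['fy'],c['cy']],[0,0,1]])
    n=cv2.undistortPoints(np.array([[[u,v]]],float),K,c['distortion'])[0,0]
    dirw=c['R'].T@np.array([n[0],n[1],1]); o=-c['R'].T@c['t']; return (o+dirw*(z-o[2])/dirw[2])
def cen(im,box,f):
    u0,v0,u1,v1=box; hsv=cv2.cvtColor(im,cv2.COLOR_BGR2HSV)[v0:v1,u0:u1].astype(int); m=f(hsv[...,0],hsv[...,1],hsv[...,2]); v,u=np.nonzero(m); return u.mean()+u0,v.mean()+v0,m.sum()
red=lambda h,s,v:((h<8)|(h>172))&(s>120)&(v>70)
blue=lambda h,s,v:(h>95)&(h<125)&(s>120)&(v>60)
yel=lambda h,s,v:(h>12)&(h<40)&(s>100)&(v>60)
for n,im,b in(('top',p,(262,168,292,198)),('side',ps,(222,198,252,240))):
    a=cen(im,b,red); print(n,'red',a,ray(n,*a[:2],93)); a=cen(im,b,yel); print('  yel',a,ray(n,*a[:2],92))
a=cen(p,(300,165,325,195),blue); print('top blue',a,ray('top',*a[:2],195),ray('top',*a[:2],188))
a=cen(ps,(236,150,258,168),blue); print('side blue',a,ray('side',*a[:2],185))
```

```text
top 280 205 [  0  10 105]
top 320 205 [  0  10 103]
top 165 225 [109  28 144]
top 205 215 [20 24 97]
top 390 205 [ 33 104 135]
top 340 240 [109  28 145]
top 277 182 [  1 143 128]
top 312 180 [109 181 144]
side 240 238 [18 22 57]
side 262 215 [13 24 94]
side 205 375 [10 35 22]
side 240 340 [17 33 70]
side 290 175 [ 28 136 139]
side 300 250 [102  17 148]
side 236 215 [ 23 182 126]
side 246 159 [109 235 101]
top red (np.float64(276.78), np.float64(181.72), np.int64(50)) [608.0674128  21.553761   93.       ]
  yel (np.float64(276.5655737704918), np.float64(182.172131147541), np.int64(122)) [606.95635894  22.15861636  92.        ]
side red (np.float64(235.6969696969697), np.float64(210.12121212121212), np.int64(33)) [608.02065287  23.35807897  93.        ]
  yel (np.float64(234.9041095890411), np.float64(211.58219178082192), np.int64(146)) [608.99164913  27.69780463  92.        ]
top blue (np.float64(311.68027210884355), np.float64(179.33333333333334), np.int64(147)) [599.65286475 -66.81725918 195.        ] [600.56273607 -67.34041754 188.        ]
side blue (np.float64(244.54545454545453), np.float64(156.55555555555554), np.int64(99)) [604.63552815 -75.1508013  185.        ]
```

```bash
python3 -c "
from rig import r
print([a for a in dir(r) if not a.startswith('_')])"
```

```text
['MotionError', 'grip_point_offset']
```

```bash
cat >> h.py <<'E'
def ray(name,u,v,z):
    c=vision.camera_params(name); K=np.array([[c['fx'],0,c['cx']],[0,c['fy'],c['cy']],[0,0,1]])
    n=cv2.undistortPoints(np.array([[[u,v]]],float),K,c['distortion'])[0,0]
    dirw=c['R'].T@np.array([n[0],n[1],1]); o=-c['R'].T@c['t']; return (o+dirw*(z-o[2])/dirw[2])
E
cat > plates.py <<'E'
from h import *
from scipy.optimize import minimize
ims={'top':load('top0.npz')[0],'side':load('side0.npz')[0]}
def fgmask(n,box):
    im=ims[n]; u0,v0,u1,v1=box
    hsv=cv2.cvtColor(im,cv2.COLOR_BGR2HSV).astype(int); h,s,v=hsv[...,0],hsv[...,1],hsv[...,2]
    bg=(h>95)&(h<118)&(s<50)&(v>95)   # table bluish-white
    bg|=(v>125)&(s<25)
    m=np.zeros(im.shape[:2],np.uint8); m[v0:v1,u0:u1]=(~bg[v0:v1,u0:u1]).astype(np.uint8)
    m=cv2.morphologyEx(m,cv2.MORPH_OPEN,np.ones((3,3)));m=cv2.morphologyEx(m,cv2.MORPH_CLOSE,np.ones((7,7)))
    k,l,st,_=cv2.connectedComponentsWithStats(m); i=1+np.argmax(st[1:,4]); return (l==i).astype(np.uint8)
S=8
def poly(n,q,L,W,H):
    x,y,a=q; c,s=np.cos(a),np.sin(a)
    pts=[(x+c*i*L/2-s*j*W/2,y+s*i*L/2+c*j*W/2,z) for z in(0,H) for i in(-1,1) for j in(-1,1)]
    return cv2.convexHull(proj(n,pts).astype(np.float32))
def fit(n,box,q0,L,W,H,tag):
    m=fgmask(n,box); u0,v0,u1,v1=box
    big=cv2.resize(m[v0:v1,u0:u1]*255,None,fx=S,fy=S,interpolation=cv2.INTER_LINEAR)>127
    def cost(q):
        hp=poly(n,q,L,W,H)[:,0]; hp=((hp-[u0,v0]+.5)*S).round().astype(np.int32)
        mm=np.zeros(big.shape,np.uint8); cv2.fillConvexPoly(mm,hp,1); mm=mm>0
        return 1-(mm&big).sum()/(mm|big).sum()
    best=None
    for da in(-.06,0,.06):
        o=minimize(cost,[q0[0],q0[1],q0[2]+da],method='Nelder-Mead',options=dict(initial_simplex=[[q0[0]+a,q0[1]+b,q0[2]+da+c] for a,b,c in((0,0,0),(8,0,0),(0,8,0),(0,0,.08))],xatol=.05,fatol=1e-4))
        if best is None or o.fun<best.fun: best=o
    print(tag,n,best.x.round(3),'1-IoU',round(best.fun,3)); return best.x
fit('top',(252,152,342,226),(595,-45,-.05),135,185,15,'stand')
fit('side',(205,150,290,255),(595,-45,-.05),135,185,15,'stand')
fit('top',(128,182,224,238),(540,316,1.4),220,90,8,'rest')
fit('side',(184,280,280,396),(540,316,1.4),220,90,8,'rest')
fit('top',(348,194,430,242),(507,-306,1.57),190,90,10,'cradle')
fit('side',(270,128,322,188),(507,-306,1.57),190,90,10,'cradle')
E
python3 plates.py
```

```text
stand top [ 5.94432e+02 -3.21080e+01 -9.50000e-02] 1-IoU 0.127
stand side [ 5.94746e+02 -2.89800e+01 -8.70000e-02] 1-IoU 0.321
rest top [546.198 315.726   1.408] 1-IoU 0.022
rest side [546.606 319.981   1.407] 1-IoU 0.039
cradle top [ 507.871 -302.68     1.59 ] 1-IoU 0.026
cradle side [ 507.342 -300.06     1.584] 1-IoU 0.07
```

Run:
```python
from h import *
yaw=1.408; ex=-np.array([np.cos(yaw),np.sin(yaw),0]); c=np.array([546.4,317,0])
ez=np.array([0,0,1.]); ey=np.cross(ez,ex)  # horizontal sideways
for n,f,box in(('top','top0.npz',(128,182,224,238)),('side','side0.npz',(184,280,280,396))):
    p,d=load(f); Q=cloud(n,d); u0,v0,u1,v1=box
    big=cv2.resize(cv2.convertScaleAbs(p[v0:v1,u0:u1],alpha=2),None,fx=6,fy=6,interpolation=cv2.INTER_CUBIC)
    # overlay model for offset s
    th=np.deg2rad(42); az=ex*np.cos(th)+ez*np.sin(th); an=-ex*np.sin(th)+ez*np.cos(th)
    for s,col in((0,(0,0,255)),(10,(0,255,0))):
        seat=c+ex*s+ez*90
        lines=[[seat-90*az+i*18*ey+13*an for i in(-1,1)],
               [seat+43*az+k*18*ey+(18-11*1.414)*an if k else seat+43*az-11*1.414*an for k in(-1,0,1)]]
        for L in lines:
            q=((proj(n,L)-[u0,v0]+.5)*6).round().astype(np.int32); cv2.polylines(big,[q],False,col,1)
    cv2.imwrite(f'pics/rest_{n}.png',big); print(big.shape)
    q=Q[v0:v1,u0:u1].reshape(-1,3); dk=(p[v0:v1,u0:u1].max(-1)<60).ravel()
    q=q[dk&(q[:,2]>20)&(d[v0:v1,u0:u1].ravel()>0)]-c
    A=np.c_[q@ex,q@ey,q[:,2]]
    for lo in range(-110,110,10):
        m=(A[:,0]>=lo)&(A[:,0]<lo+10)
        if m.sum()>2: print(n,lo,m.sum(),'y',A[m,1].min().round(),A[m,1].max().round(),'z',np.percentile(A[m,2],[5,50,95]).round())
```

```text
(336, 576, 3)
top -90 10 y -21.0 23.0 z [26. 31. 40.]
top -80 59 y -20.0 21.0 z [29. 37. 47.]
top -70 59 y -33.0 33.0 z [24. 30. 42.]
top -60 54 y -32.0 34.0 z [21. 35. 46.]
top -50 42 y -31.0 27.0 z [27. 34. 44.]
top -40 8 y -14.0 15.0 z [25. 31. 35.]
top 20 24 y -31.0 32.0 z [117. 126. 132.]
top 30 52 y -30.0 27.0 z [100. 119. 126.]
top 40 29 y -17.0 13.0 z [ 53. 109. 119.]
top 50 57 y -17.0 17.0 z [25. 58. 94.]
(696, 576, 3)
side -100 131 y -23.0 22.0 z [22. 33. 46.]
side -90 22 y -22.0 13.0 z [24. 41. 47.]
side -80 69 y -31.0 18.0 z [30. 36. 40.]
side -70 121 y -34.0 33.0 z [21. 35. 44.]
side -60 123 y -34.0 32.0 z [24. 35. 45.]
side -50 48 y -21.0 23.0 z [24. 31. 37.]
side 10 5 y -33.0 25.0 z [124. 126. 128.]
side 20 70 y -32.0 29.0 z [115. 125. 130.]
side 30 372 y -25.0 18.0 z [ 25.  69. 117.]
side 40 42 y -18.0 5.0 z [ 25.  61. 101.]
```

View pics/rest_top.png

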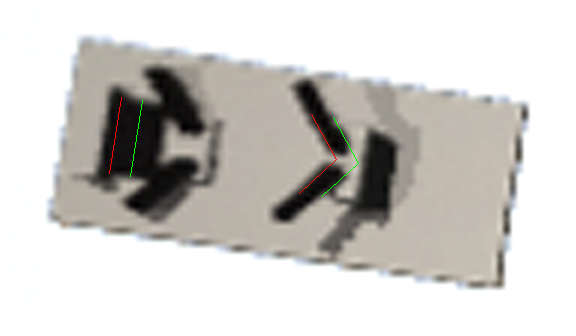

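View pics/rest_side.png

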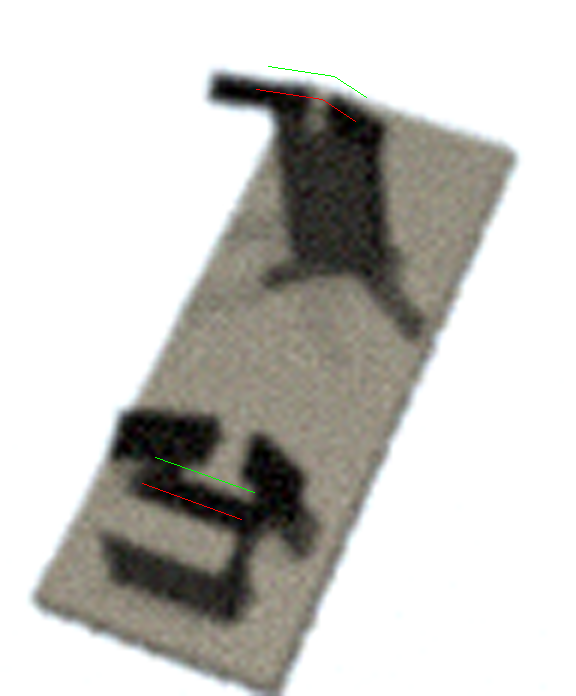

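Run:
```python
from h import *
from scipy.optimize import minimize
stand=-.092
for n,f,box in(('top','top0.npz',(258,164,296,202)),('side','side0.npz',(214,190,258,245))):
    p,d=load(f); u0,v0,u1,v1=box; S=12
    cr=cv2.resize(p[v0:v1,u0:u1],None,fx=S,fy=S,interpolation=cv2.INTER_CUBIC)
    hsv=cv2.cvtColor(cr,cv2.COLOR_BGR2HSV).astype(int); h,s,v=hsv[...,0],hsv[...,1],hsv[...,2]
    m=((h<42)|(h>170))&(s>95)&(v>50)
    k,l,st,_=cv2.connectedComponentsWithStats(m.astype(np.uint8)); m=l==1+np.argmax(st[1:,4])
    m=cv2.morphologyEx(m.astype(np.uint8),cv2.MORPH_CLOSE,np.ones((15,15)))>0
    def hull(q):
        x,y,t=q; a=stand-t+np.pi/2+np.pi/6+np.arange(6)*np.pi/3; R=20/np.cos(np.pi/6)
        dz=3*max(0,t)
        pts=[(x+R*np.cos(b),y+R*np.sin(b),z+dz) for z in(58,92) for b in a]
        return ((cv2.convexHull(proj(n,pts).astype(np.float32))[:,0]-[u0,v0]+.5)*S).round().astype(np.int32)
    def cost(q):
        mm=np.zeros(m.shape,np.uint8); cv2.fillConvexPoly(mm,hull(q),1); mm=mm>0
        return 1-(mm&m).sum()/(mm|m).sum()
    for t0 in np.arange(-.1,.7,.1):
        o=minimize(lambda q:cost([q[0],q[1],t0]),[607.8,22.6],method='Nelder-Mead',options=dict(initial_simplex=[[607,22],[612,22],[607,27]]))
        print(n,round(t0,2),o.x.round(1),round(o.fun,4))
    cv2.imwrite(f'pics/nut_{n}.png',cv2.convertScaleAbs(cr,alpha=1.5));
```

```text
top -0.1 [609.3  21.9] 0.1204
top 0.0 [609.5  21.7] 0.1118
top 0.1 [609.4  21.4] 0.0976
top 0.2 [608.9  21.5] 0.0775
top 0.3 [608.9  21.7] 0.0653
top 0.4 [608.9  21.7] 0.0648
top 0.5 [609.   21.7] 0.0807
top 0.6 [609.   21.9] 0.0986
side -0.1 [611.1  20.3] 0.2987
side 0.0 [611.4  20.4] 0.2924
side 0.1 [610.6  21.9] 0.2885
side 0.2 [610.3  21.6] 0.2813
side 0.3 [610.6  21.9] 0.2865
side 0.4 [611.6  21.8] 0.2966
side 0.5 [611.7  21.9] 0.3037
side 0.6 [612.3  21.9] 0.309
```

View pics/nut_top.png

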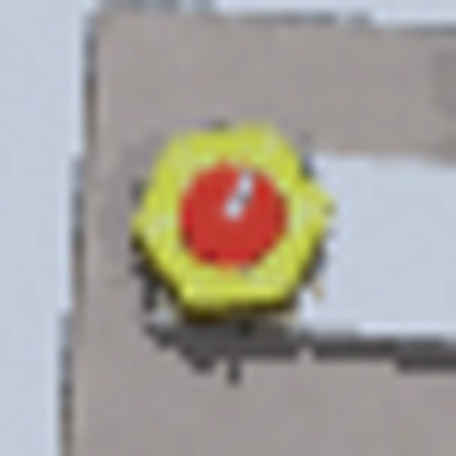

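```bash
cat > plan.py <<'E'
import sys,json,os
from h import *
F='cmd.json'
def get():
    c=json.load(open(F)); return np.array(c['p']),Ro.from_matrix(c['R'])
def put(p,R): json.dump({'p':list(map(float,p)),'R':R.as_matrix().tolist()},open(F,'w'))
def plan(p,R):
    p0,R0=get(); dp=R0.inv().apply(np.array(p,float)-p0); a=(R0.inv()*R).as_rotvec()
    print('dp',dp.round(1).tolist(),'ang',a.round(3).tolist(),'rows>=',round(max(np.linalg.norm(dp)/41.7,np.degrees(np.linalg.norm(a))/7.16),1))
def upd(dp,a=(0,0,0)):
    p0,R0=get(); put(p0+R0.apply(np.array(dp,float)),R0*Ro.from_rotvec(a))
def down(yaw): return Ro.from_euler('xyz',[np.pi,0,yaw])
def st():
    s=monitor.sense(); p,R=get(); Rm=Ro.from_euler('xyz',s['tcp_rot'])
    print('t',round(s['clock'],2),'q',s['qpos'].round(3),'pos',s['eef_pos'].round(1),'err',(s['eef_pos']-p).round(1),'rot err',(R.inv()*Rm).as_rotvec().round(3),'F',s['contact_force'].round(1),'M',s['wrist_torque'].round(2),'op',round(s['opening'],3))
if not os.path.exists(F): put([178.599,598.941,231.281],down(1.2810))
E
python3 -c "
from plan import *
plan([450,235,220],down(1.15))"
```

```text
dp [-271.2, 364.1, 11.3] ang [0.0, -0.0, 0.131] rows>= 10.9
```

```bash
python3 -m inch '[{"dp":[-271,364,11],"angular":[0,0,0.13],"fingers":0},{"dp":[-271,364,11],"angular":[0,0,0.13],"fingers":0},{"dp":[-271,364,11],"angular":[0,0,0.13],"fingers":0},{"dp":[-271,364,11],"angular":[0,0,0.13],"fingers":0},{"dp":[-271,364,11],"angular":[0,0,0.13],"fingers":0},{"dp":[-271,364,11],"angular":[0,0,0.13],"fingers":0},{"dp":[-271,364,11],"angular":[0,0,0.13],"fingers":0},{"dp":[-271,364,11],"angular":[0,0,0.13],"fingers":0},{"dp":[-271,364,11],"angular":[0,0,0.13],"fingers":0},{"dp":[-271,364,11],"angular":[0,0,0.13],"fingers":0},{"dp":[-271,364,11],"angular":[0,0,0.13],"fingers":0},{"dp":[-271,364,11],"angular":[0,0,0.13],"fingers":0}]'
python3 -c "
from plan import *
upd([-271,364,11],[0,0,.13]);st()
plan([608.5,22,180],down(1.08))"
```

```text
clock: 1.1
eef_pos: [452.9, 230.5, 220.1]
tcp_rot: [3.14, 0.001, 1.147]
contact_force: [-0.4, 0.9, 0.4]
opening: 1.002
t 1.1 q [ 0.469  0.183  1.891 -0.002  1.067 -0.677] pos [452.9 230.5 220.1] err [ 2.9 -4.7 -0.2] rot err [-0.002 -0.001  0.004] F [-0.4  0.9  0.4] M [-0.02  0.04 -0.02] op 1.002
dp [-130.1, 231.7, 40.3] ang [-0.0, -0.0, 0.071] rows>= 6.4
```

```bash
python3 -m inch '[{"dp":[-130,232,40],"angular":[0,0,0.07],"fingers":0},{"dp":[-130,232,40],"angular":[0,0,0.07],"fingers":0},{"dp":[-130,232,40],"angular":[0,0,0.07],"fingers":0},{"dp":[-130,232,40],"angular":[0,0,0.07],"fingers":0},{"dp":[-130,232,40],"angular":[0,0,0.07],"fingers":0},{"dp":[-130,232,40],"angular":[0,0,0.07],"fingers":0},{"dp":[-130,232,40],"angular":[0,0,0.07],"fingers":0},{"dp":[-130,232,40],"angular":[0,0,0.07],"fingers":0},{"dp":[-130,232,40],"angular":[0,0,0.07],"fingers":0},{"dp":[-130,232,40],"angular":[0,0,0.07],"fingers":0}]'
python3 -c "
from plan import *
upd([-130,232,40],[0,0,.07]);st()
shot('top1','top',(230,140,350,230),6)
plan([608.5,22,62],down(1.08))"
```

```text
clock: 1.93
eef_pos: [608.1, 22.7, 180.0]
tcp_rot: [-3.14, 0.0, 1.081]
contact_force: [0.3, 0.3, 0.3]
opening: 1.0
t 1.93 q [ 0.035  0.38   1.717  0.     1.046 -1.047] pos [608.1  22.7 180. ] err [-0.8  0.7 -0.3] rot err [ 0.001 -0.     0.   ] F [0.3 0.3 0.3] M [ 0.   -0.   -0.05] op 1.0
dp [-0.1, -0.3, 118.3] ang [-0.0, -0.0, 0.001] rows>= 2.8
```

View pics/top1.png

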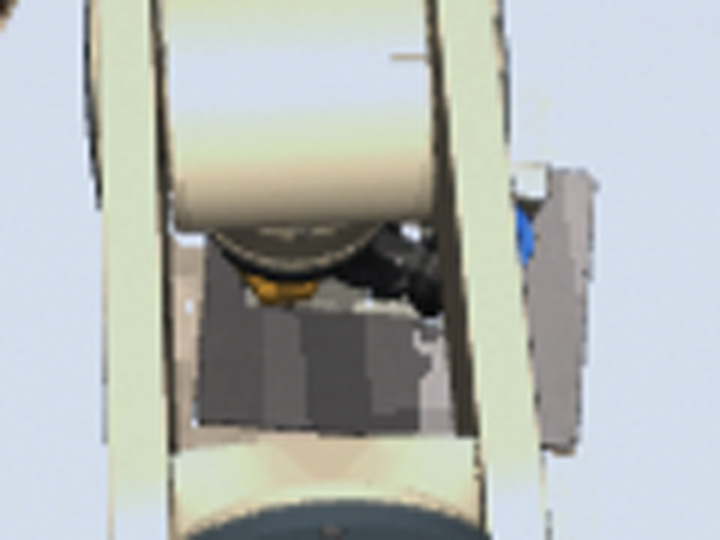

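```bash
python3 -c "
from plan import *
p,d=shot('side1','side')
Q=cloud('side',d)
g=Q.reshape(-1,3)[(d>0).ravel()]
# arm points near column y-range
m=(g[:,2]>200)&(g[:,0]>300)&(g[:,0]<720)&(g[:,1]>-130)&(g[:,1]<130)
for x in range(300,720,40):
    k=m&(g[:,0]>=x)&(g[:,0]<x+40)
    if k.sum()>5: print(x,k.sum(),'z',np.percentile(g[k,2],[1,10,50]).round(),'y',np.percentile(g[k,1],[1,99]).round())
"
```

```text
340 39 z [611. 615. 623.] y [41. 64.]
380 539 z [578. 588. 612.] y [22. 80.]
420 1033 z [561. 574. 601.] y [76. 82.]
460 1318 z [538. 552. 588.] y [78. 83.]
500 1564 z [514. 530. 575.] y [76. 85.]
540 2682 z [218. 294. 519.] y [-33.  89.]
580 3596 z [214. 282. 457.] y [-26.  92.]
620 1677 z [208. 256. 435.] y [-23.  93.]
```

View pics/side1.png

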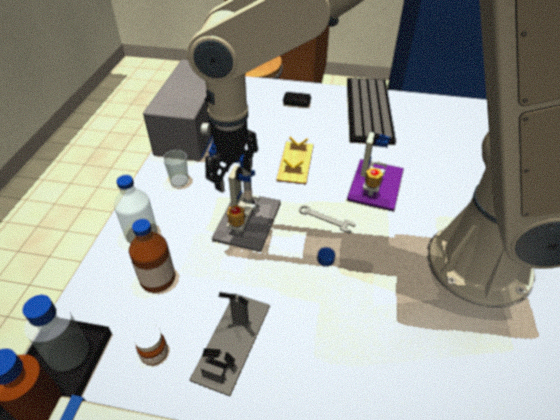

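```bash
python3 -m inch '[{"dp":[0,0,30],"angular":[0,0,0.025],"fingers":0},{"dp":[0,0,60],"angular":[0,0,0.025],"fingers":0},{"dp":[0,0,85],"angular":[0,0,0.025],"fingers":0},{"dp":[0,0,105],"angular":[0,0,0.025],"fingers":0},{"dp":[0,0,117],"angular":[0,0,0.025],"fingers":0},{"dp":[0,0,122],"angular":[0,0,0.025],"fingers":0},{"dp":[0,0,122],"angular":[0,0,0.025],"fingers":0},{"dp":[0,0,122],"angular":[0,0,0.025],"fingers":0}]' 40
python3 -c "
from plan import *
upd([0,0,122],[0,0,.025]);st()"
```

```text
clock: 2.7
eef_pos: [609.4, 22.4, 59.2]
tcp_rot: [3.141, -0.001, 1.057]
contact_force: [-0.1, -0.2, 0.7]
opening: 1.0
t 2.7 q [ 0.034  0.534  1.791 -0.     0.816 -1.022] pos [609.4  22.4  59.2] err [0.6 0.4 0.9] rot err [-0.001  0.001 -0.001] F [-0.1 -0.2  0.7] M [ 0.01 -0.02 -0.05] op 1.0
```

Close.

```bash
python3 -m inch '[{"dp":[0,0,0],"angular":[0,0,0],"fingers":255},{"dp":[0,0,0],"angular":[0,0,0],"fingers":255},{"dp":[0,0,0],"angular":[0,0,0],"fingers":255},{"dp":[0,0,0],"angular":[0,0,0],"fingers":255},{"dp":[0,0,0],"angular":[0,0,0],"fingers":255},{"dp":[0,0,0],"angular":[0,0,0],"fingers":255},{"dp":[0,0,0],"angular":[0,0,0],"fingers":255},{"dp":[0,0,0],"angular":[0,0,0],"fingers":255}]' 40
python3 -c "
from plan import *
st(); shot('side2','side',(190,130,300,260),5)"
```

```text
clock: 3.37
eef_pos: [612.0, 23.8, 60.5]
tcp_rot: [3.137, -0.005, 1.055]
contact_force: [4.6, 11.0, 7.3]
opening: 0.464
t 3.37 q [ 0.035  0.533  1.789  0.003  0.813 -1.023] pos [612.   23.8  60.5] err [3.1 1.9 2.2] rot err [-0.004  0.005  0.001] F [ 4.6 11.   7.3] M [ 1.65 -0.57  0.09] op 0.464
```

View pics/side2.png

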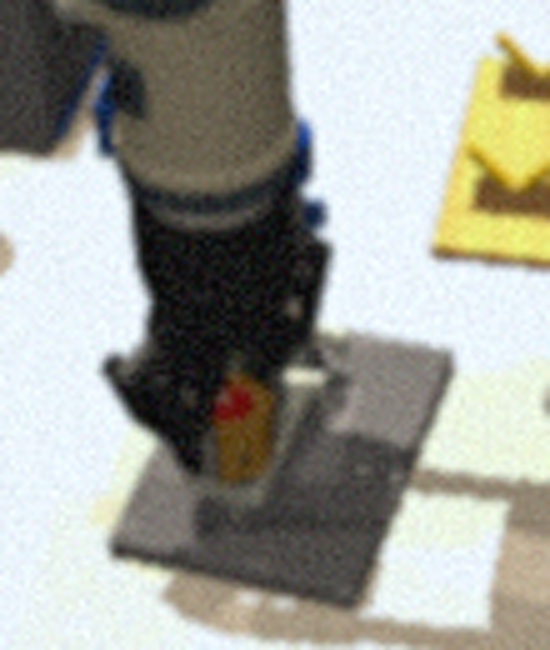

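```bash
python3 -m inch '[{"dp":[3,0,0],"angular":[0,0,0],"fingers":255},{"dp":[3,0,0],"angular":[0,0,0.06],"fingers":255},{"dp":[3,0,-0.4],"angular":[0,0,0.16],"fingers":255},{"dp":[3,0,-0.8],"angular":[0,0,0.27],"fingers":255},{"dp":[3,0,-1.1],"angular":[0,0,0.38],"fingers":255},{"dp":[3,0,-1.5],"angular":[0,0,0.49],"fingers":255},{"dp":[3,0,-1.8],"angular":[0,0,0.6],"fingers":255},{"dp":[3,0,-2.1],"angular":[0,0,0.7],"fingers":255},{"dp":[3,0,-2.4],"angular":[0,0,0.8],"fingers":255},{"dp":[3,0,-2.7],"angular":[0,0,0.9],"fingers":255},{"dp":[3,0,-3],"angular":[0,0,1.0],"fingers":255},{"dp":[3,0,-3],"angular":[0,0,1.0],"fingers":255}]' 60
python3 -c "
from plan import *
upd([3,0,-3],[0,0,1.0]);st()"
```

```text
clock: 4.42
eef_pos: [611.3, 23.6, 63.4]
tcp_rot: [3.14, -0.002, 0.05]
contact_force: [-3.4, -5.2, 14.4]
opening: 0.458
t 4.42 q [ 0.037  0.53   1.786 -0.002  0.824 -0.012] pos [611.3  23.6  63.4] err [ 1.  -0.9  2.1] rot err [-0.001  0.002  0.006] F [-3.4 -5.2 14.4] M [-0.98  0.18 -0.12] op 0.458
```

```bash
python3 -m inch '[{"dp":[0.5,1,-2],"angular":[0,0,0.05],"fingers":255},{"dp":[0.5,1,-2.4],"angular":[0,0,0.14],"fingers":255},{"dp":[0.5,1,-2.7],"angular":[0,0,0.24],"fingers":255},{"dp":[0.5,1,-3],"angular":[0,0,0.34],"fingers":255},{"dp":[0.5,1,-3.3],"angular":[0,0,0.44],"fingers":255},{"dp":[0.5,1,-3.6],"angular":[0,0,0.54],"fingers":255},{"dp":[0.5,1,-3.9],"angular":[0,0,0.64],"fingers":255},{"dp":[0.5,1,-4.2],"angular":[0,0,0.74],"fingers":255},{"dp":[0.5,1,-4.5],"angular":[0,0,0.84],"fingers":255},{"dp":[0.5,1,-4.8],"angular":[0,0,0.94],"fingers":255},{"dp":[0.5,1,-5.2],"angular":[0,0,1.05],"fingers":255},{"dp":[0.5,1,-5.2],"angular":[0,0,1.05],"fingers":255}]' 60
python3 -c "
from plan import *
upd([.5,1,-5.2],[0,0,1.05]);st()"
```

```text
clock: 5.42
eef_pos: [610.4, 23.7, 66.9]
tcp_rot: [3.141, 0.0, -0.999]
contact_force: [-3.7, 3.2, 2.2]
opening: 0.461
t 5.42 q [0.036 0.525 1.784 0.    0.833 1.035] pos [610.4  23.7  66.9] err [-0.5  0.1  0.4] rot err [-0.001 -0.     0.005] F [-3.7  3.2  2.2] M [-0.51  0.28 -0.14] op 0.461
```

```bash
python3 -m inch '[{"dp":[0,0,-0.2],"angular":[0,0,0.06],"fingers":255},{"dp":[0,0,-0.4],"angular":[0,0,0.12],"fingers":255},{"dp":[0,0,-0.6],"angular":[0,0,0.18],"fingers":255},{"dp":[0,0,-0.8],"angular":[0,0,0.24],"fingers":255},{"dp":[0,0,-0.9],"angular":[0,0,0.28],"fingers":255},{"dp":[0,0,-0.9],"angular":[0,0,0.28],"fingers":255}]' 60
python3 -c "
from plan import *
upd([0,0,-.9],[0,0,.28]);st()"
python3 -m inch '[{"dp":[0,0,-0.1],"angular":[0,0,0.03],"fingers":255},{"dp":[0,0,-0.1],"angular":[0,0,0.03],"fingers":255},{"dp":[0,0,-0.1],"angular":[0,0,0.03],"fingers":255}]' 60
python3 -c "
from plan import *
upd([0,0,-.1],[0,0,.03]);st()"
```

```text
clock: 5.92
eef_pos: [610.2, 23.9, 67.7]
tcp_rot: [3.141, 0.001, -1.272]
contact_force: [-3.3, 4.1, 4.1]
opening: 0.462
t 5.92 q [0.037 0.524 1.783 0.    0.835 1.309] pos [610.2  23.9  67.7] err [-0.7  0.3  0.3] rot err [-0.001 -0.001 -0.002] F [-3.3  4.1  4.1] M [-0.42  0.58 -0.16] op 0.462
clock: 6.17
eef_pos: [610.2, 24.0, 67.8]
tcp_rot: [3.14, 0.001, -1.3]
contact_force: [-4.0, 3.9, 2.8]
opening: 0.46
t 6.17 q [3.700e-02 5.240e-01 1.783e+00 1.000e-03 8.350e-01 1.337e+00] pos [610.2  24.   67.8] err [-0.7  0.4  0.3] rot err [-0.001 -0.001 -0.004] F [-4.   3.9  2.8] M [-0.33  0.6  -0.2 ] op 0.46
```

```bash
python3 -m inch '[{"dp":[0,0,-0.1],"angular":[0,0,0.03],"fingers":255},{"dp":[0,0,-0.1],"angular":[0,0,0.03],"fingers":255},{"dp":[0,0,-0.1],"angular":[0,0,0.03],"fingers":255}]' 60
python3 -c "
from plan import *
upd([0,0,-.1],[0,0,.03]);st()"
python3 -m inch '[{"dp":[0,0,-0.1],"angular":[0,0,0.03],"fingers":255},{"dp":[0,0,-0.1],"angular":[0,0,0.03],"fingers":255},{"dp":[0,0,-0.1],"angular":[0,0,0.03],"fingers":255}]' 60
python3 -c "
from plan import *
upd([0,0,-.1],[0,0,.03]);st()"
```

```text
clock: 6.42
eef_pos: [610.2, 24.0, 67.9]
tcp_rot: [3.14, 0.001, -1.33]
contact_force: [-4.1, 4.0, 4.6]
opening: 0.46
t 6.42 q [3.700e-02 5.240e-01 1.783e+00 1.000e-03 8.360e-01 1.366e+00] pos [610.2  24.   67.9] err [-0.7  0.4  0.3] rot err [-0.001 -0.001 -0.004] F [-4.1  4.   4.6] M [-0.34  0.65 -0.17] op 0.46
clock: 6.67
eef_pos: [610.3, 24.0, 67.9]
tcp_rot: [3.14, -0.0, -1.356]
contact_force: [-3.8, 3.9, 4.6]
opening: 0.458
t 6.67 q [ 3.700e-02  5.240e-01  1.783e+00 -1.000e-03  8.350e-01  1.394e+00] pos [610.3  24.   67.9] err [-0.6  0.4  0.2] rot err [-0.001  0.    -0.008] F [-3.8  3.9  4.6] M [0.01 0.56 1.72] op 0.458
```

```bash
python3 -m inch '[{"dp":[0,0,0],"angular":[0,0,0],"fingers":0},{"dp":[0,0,0],"angular":[0,0,0],"fingers":0},{"dp":[0,0,0],"angular":[0,0,0],"fingers":0},{"dp":[0,0,0],"angular":[0,0,0],"fingers":0},{"dp":[0,0,0],"angular":[0,0,0],"fingers":0},{"dp":[0,0,-10],"angular":[0,0,0],"fingers":0},{"dp":[0,0,-40],"angular":[0,0,0],"fingers":0},{"dp":[0,0,-80],"angular":[0,0,0],"fingers":0},{"dp":[0,0,-120],"angular":[0,0,0],"fingers":0},{"dp":[0,0,-160],"angular":[0,0,0],"fingers":0},{"dp":[0,0,-180],"angular":[0,0,0],"fingers":0},{"dp":[0,0,-180],"angular":[0,0,0],"fingers":0}]' 60
python3 -c "
from plan import *
upd([0,0,-180]);st()
shot('side3','side',(190,120,300,260),5)"
```

```text
clock: 7.67
eef_pos: [613.9, 23.5, 253.8]
tcp_rot: [-3.132, -0.002, -1.363]
contact_force: [0.1, -0.5, 1.1]
opening: 1.001
t 7.67 q [0.036 0.311 1.641 0.    1.18  1.399] pos [613.9  23.5 253.8] err [ 3.1 -0.1  6.1] rot err [ 0.009  0.002 -0.001] F [ 0.1 -0.5  1.1] M [ 0.   -0.03 -0.03] op 1.001
```

View pics/side3.png

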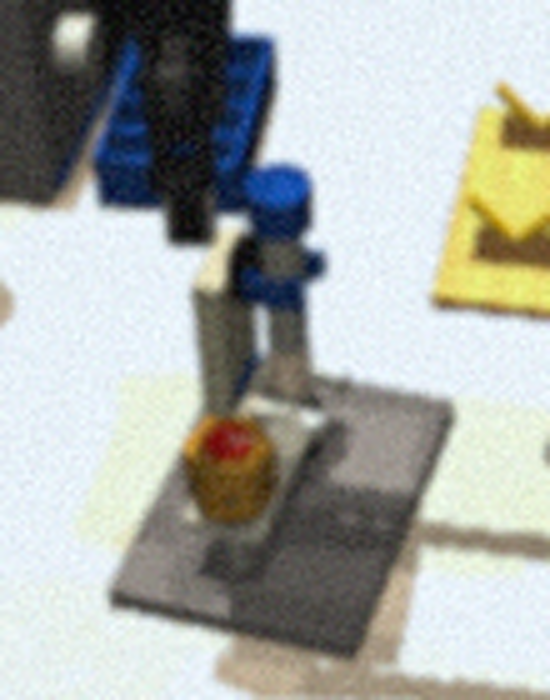

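```bash
python3 -c "
from plan import *
plan([602,-65.5,230],down(-.092))
d=np.array([[.3536,1.6341,1.155,624.5,230.6],[.38,1.717,1.046,608.5,180],[.534,1.791,.816,609.8,59.2],[.183,1.891,1.067,508.2,220.1],[.311,1.641,1.18,614.3,253.8]])
q2,q23=d[:,0],d[:,0]+d[:,1]
A=[];b=[]
for i in range(len(d)):
    s,c,S,C=np.sin(q2[i]),np.cos(q2[i]),np.sin(q23[i]),np.cos(q23[i])
    A.append([1,s,S,C,0]);b.append(d[i,3]); A.append([0,c,C,-S,1]);b.append(d[i,4])
x,res,rk,sv=np.linalg.lstsq(np.array(A),np.array(b),rcond=None); print(x.round(1),res,sv.round(3))
"
```

```text
dp [85.4, 27.0, 17.7] ang [-0.0, -0.0, -1.272] rows>= 10.2
[ 5.000e-01  5.714e+02  4.961e+02  6.380e+01 -4.640e+01] [8.72480914] [3.865 3.156 0.209 0.206 0.147]
```

```bash
python3 -m inch '[{"dp":[20,6,4],"angular":[0,0,-0.12],"fingers":0},{"dp":[40,13,9],"angular":[0,0,-0.24],"fingers":0},{"dp":[60,19,13],"angular":[0,0,-0.36],"fingers":0},{"dp":[85.4,27,17.7],"angular":[0,0,-0.48],"fingers":0},{"dp":[85.4,27,17.7],"angular":[0,0,-0.6],"fingers":0},{"dp":[85.4,27,17.7],"angular":[0,0,-0.72],"fingers":0},{"dp":[85.4,27,17.7],"angular":[0,0,-0.84],"fingers":0},{"dp":[85.4,27,17.7],"angular":[0,0,-0.96],"fingers":0},{"dp":[85.4,27,17.7],"angular":[0,0,-1.08],"fingers":0},{"dp":[85.4,27,17.7],"angular":[0,0,-1.2],"fingers":0},{"dp":[85.4,27,17.7],"angular":[0,0,-1.272],"fingers":0},{"dp":[85.4,27,17.7],"angular":[0,0,-1.272],"fingers":0}]' 60
python3 -c "
from plan import *
upd([85.4,27,17.7],[0,0,-1.272]);st();plan([602,-65.5,157],down(-.092))
shot('side4','side',(190,100,300,240),5)"
```

```text
clock: 8.72
eef_pos: [601.1, -65.6, 228.2]
tcp_rot: [-3.142, 0.003, -0.088]
contact_force: [-1.1, 0.2, -0.5]
opening: 1.001
t 8.72 q [-0.111  0.326  1.68   0.     1.138 -0.023] pos [601.1 -65.6 228.2] err [-0.9 -0.1 -1.8] rot err [ 0.    -0.003 -0.004] F [-1.1  0.2 -0.5] M [-0.    0.08 -0.04] op 1.001
dp [0.0, -0.0, 73.0] ang [-0.0, -0.0, 0.0] rows>= 1.8
```

View pics/side4.png

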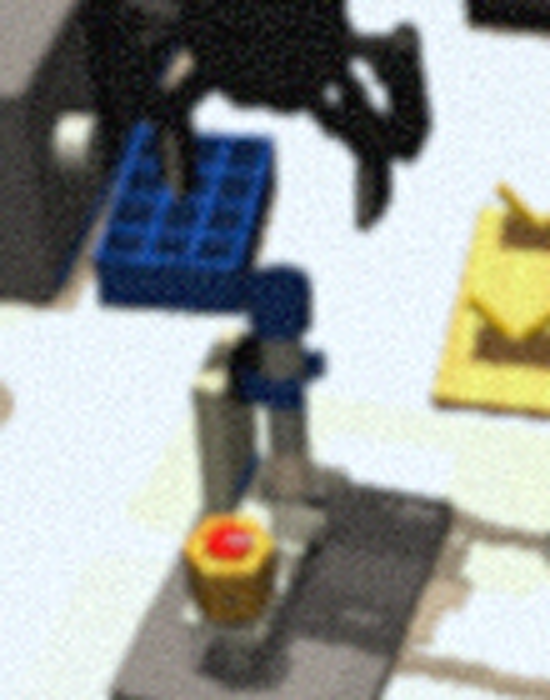

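```bash
python3 -m inch '[{"dp":[0,0,25],"angular":[0,0,0],"fingers":0},{"dp":[0,0,48],"angular":[0,0,0],"fingers":0},{"dp":[0,0,65],"angular":[0,0,0],"fingers":0},{"dp":[0,0,73],"angular":[0,0,0],"fingers":0},{"dp":[0,0,73],"angular":[0,0,0],"fingers":60},{"dp":[0,0,73],"angular":[0,0,0],"fingers":110},{"dp":[0,0,73],"angular":[0,0,0],"fingers":130},{"dp":[0,0,73],"angular":[0,0,0],"fingers":255},{"dp":[0,0,73],"angular":[0,0,0],"fingers":255},{"dp":[0,0,73],"angular":[0,0,0],"fingers":255},{"dp":[0,0,73],"angular":[0,0,0],"fingers":255},{"dp":[0,0,73],"angular":[0,0,0],"fingers":255}]' 40
python3 -c "
from plan import *
upd([0,0,73]);st()
shot('side5','side',(190,100,300,240),5)"
```

```text
clock: 9.77
eef_pos: [602.8, -65.6, 158.3]
tcp_rot: [3.142, -0.002, -0.092]
contact_force: [-1.1, 0.5, 6.9]
opening: 0.384
t 9.77 q [-0.111  0.4    1.741  0.     0.998 -0.019] pos [602.8 -65.6 158.3] err [ 0.8 -0.1  1.3] rot err [-0.     0.002  0.   ] F [-1.1  0.5  6.9] M [0.01 0.19 0.01] op 0.384
```

View pics/side5.png

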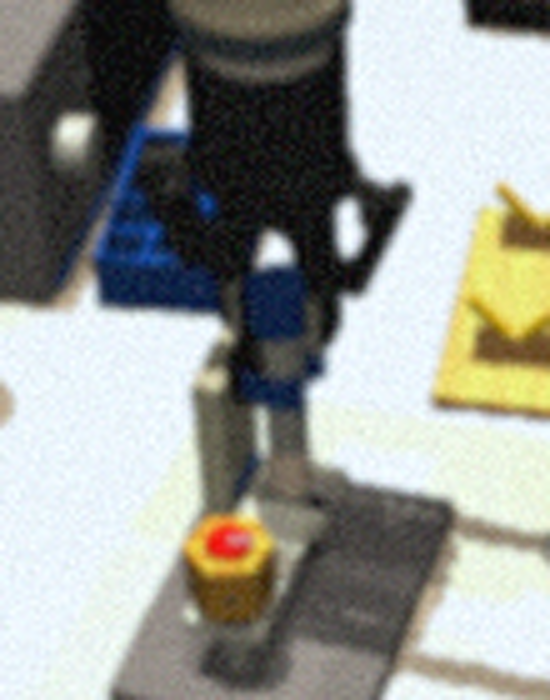

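```bash
python3 -m inch '[{"dp":[0,0,-1.5],"angular":[0,0,0],"fingers":255},{"dp":[0,0,-1.5],"angular":[0,0,0],"fingers":255},{"dp":[-2,0,-1.5],"angular":[0,0,0],"fingers":255},{"dp":[-5,0,-1.5],"angular":[0,0,0],"fingers":255},{"dp":[-8,0,-1.5],"angular":[0,0,0],"fingers":255},{"dp":[-11,0,-1.5],"angular":[0,0,0],"fingers":255},{"dp":[-14,0,-1.5],"angular":[0,0,0],"fingers":255}]' 100
python3 -c "
from plan import *
upd([-14,0,-1.5]);st()
"
```

```text
clock: 10.4
eef_pos: [589.9, -64.4, 159.1]
tcp_rot: [3.142, -0.004, -0.092]
contact_force: [2.8, -0.7, -3.2]
opening: 0.378
t 10.4 q [-0.111  0.38   1.771  0.     0.986 -0.019] pos [589.9 -64.4 159.1] err [ 1.9 -0.2  0.6] rot err [-0.     0.004  0.   ] F [ 2.8 -0.7 -3.2] M [-0.03 -0.55  0.01] op 0.378
```

```bash
python3 -m inch '[{"dp":[-5,0,0],"angular":[0,0,0],"fingers":255},{"dp":[-10,0,0],"angular":[0,0,0],"fingers":255},{"dp":[-18,0,0],"angular":[0,0,0],"fingers":255},{"dp":[-28,0,0],"angular":[0,0,0],"fingers":255},{"dp":[-40,0,0],"angular":[0,0,0],"fingers":255},{"dp":[-52,0,0],"angular":[0,0,0],"fingers":255},{"dp":[-62,0,0],"angular":[0,0,0],"fingers":255},{"dp":[-62,0,0],"angular":[0,0,0],"fingers":255}]' 100
python3 -c "
from plan import *
upd([-62,0,0]);st()
shot('side6','side',(190,100,330,260),5)"
```

```text
clock: 11.07
eef_pos: [523.8, -58.3, 158.6]
tcp_rot: [3.142, 0.002, -0.092]
contact_force: [-1.0, -0.2, 0.7]
opening: 0.374
t 11.07 q [-0.114  0.289  1.909 -0.     0.946 -0.022] pos [523.8 -58.3 158.6] err [-2.5  0.2  0.1] rot err [-0.    -0.002 -0.   ] F [-1.  -0.2  0.7] M [0.07 0.4  0.03] op 0.374
```

View pics/side6.png

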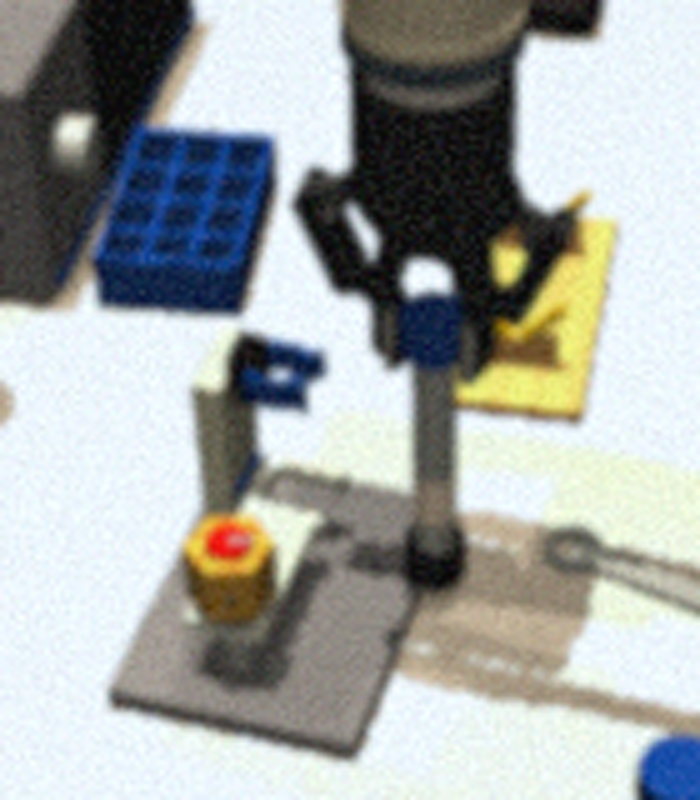

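```bash
cat >> plan.py <<'E'
YR=1.408; EX=-np.array([np.cos(YR),np.sin(YR),0]); EZ=np.array([0,0,1.]); TH=np.deg2rad(42)
AZ=EX*np.cos(TH)+EZ*np.sin(TH); AN=-EX*np.sin(TH)+EZ*np.cos(TH); SEAT=np.array([547.5,318.5,90])
def Rz_x(z,x):
    z=z/np.linalg.norm(z); x=x-z*(x@z); x/=np.linalg.norm(x); return Ro.from_matrix(np.c_[x,np.cross(z,x),z])
RL=Rz_x(-AZ,np.array([np.sin(YR),-np.cos(YR),0]))
E
python3 -c "
from plan import *
plan([524,-58,290],down(-.092)); print(RL.as_matrix().round(2))"
python3 -m inch '[{"dp":[0,0,-15],"angular":[0,0,0],"fingers":255},{"dp":[0,0,-40],"angular":[0,0,0],"fingers":255},{"dp":[0,0,-75],"angular":[0,0,0],"fingers":255},{"dp":[0,0,-110],"angular":[0,0,0],"fingers":255},{"dp":[0,0,-131],"angular":[0,0,0],"fingers":255},{"dp":[0,0,-131],"angular":[0,0,0],"fingers":255}]' 100
python3 -c "
from plan import *
upd([0,0,-131]);st();plan([540,240,290],RL)"
```

```text
dp [-2.4, -0.3, -131.5] ang [-0.0, -0.0, 0.0] rows>= 3.2
[[ 0.99 -0.11  0.12]
 [-0.16 -0.66  0.73]
 [-0.   -0.74 -0.67]]
clock: 11.62
eef_pos: [528.4, -58.8, 293.8]
tcp_rot: [3.141, -0.006, -0.092]
contact_force: [0.6, -0.1, -3.0]
opening: 0.376
t 11.62 q [-0.114  0.146  1.763  0.     1.226 -0.022] pos [528.4 -58.8 293.8] err [ 2.  -0.2  4.3] rot err [-0.     0.006  0.   ] F [ 0.6 -0.1 -3. ] M [ 0.   -0.07  0.01] op 0.376
dp [-13.8, -298.5, -0.5] ang [0.837, 0.03, 0.067] rows>= 7.2
```

```bash
python3 -m inch '[{"dp":[-1,-28,0],"angular":[0.08,0,0.01],"fingers":255},{"dp":[-3,-56,0],"angular":[0.16,0,0.01],"fingers":255},{"dp":[-4,-84,0],"angular":[0.24,0.01,0.02],"fingers":255},{"dp":[-6,-115,0],"angular":[0.33,0.01,0.03],"fingers":255},{"dp":[-7,-150,0],"angular":[0.42,0.015,0.033],"fingers":255},{"dp":[-7,-150,0],"angular":[0.42,0.015,0.033],"fingers":255}]' 100
python3 -c "
from plan import *
upd([-7,-150,0],[.42,.015,.033]);st();plan([540,240,290],RL)"
```

```text
clock: 12.12
eef_pos: [531.1, 94.5, 286.6]
tcp_rot: [-2.715, -0.001, -0.127]
contact_force: [-1.0, -1.8, -4.7]
opening: 0.374
t 12.12 q [-0.093  0.156  1.839  0.465  1.172 -0.154] pos [531.1  94.5 286.6] err [-2.   3.  -2.9] rot err [ 0.006 -0.006  0.003] F [-1.  -1.8 -4.7] M [-0.78  0.11  0.08] op 0.374
dp [-12.0, -135.6, 59.9] ang [0.417, 0.015, 0.034] rows>= 3.6
```

```bash
python3 -m inch '[{"dp":[-3,-34,15],"angular":[0.1,0.004,0.01],"fingers":255},{"dp":[-6,-68,30],"angular":[0.2,0.008,0.02],"fingers":255},{"dp":[-9,-102,45],"angular":[0.31,0.012,0.03],"fingers":255},{"dp":[-12,-135.6,60],"angular":[0.417,0.015,0.034],"fingers":255},{"dp":[-12,-135.6,60],"angular":[0.417,0.015,0.034],"fingers":255},{"dp":[-12,-135.6,60],"angular":[0.417,0.015,0.034],"fingers":255}]' 100
python3 -c "
from plan import *
upd([-12,-135.6,60],[.417,.015,.034]);st();plan(SEAT+53*AZ+60*AN+20*AZ,RL)
shot('side7','side',(150,120,310,400),2.1)
shot('top7','top',(130,120,300,260),4)
"
```

```text
clock: 12.62
eef_pos: [538.0, 240.2, 286.4]
tcp_rot: [-2.307, 0.006, -0.162]
contact_force: [-0.4, -0.4, -3.3]
opening: 0.374
t 12.62 q [-0.024  0.225  1.956  0.979  1.087 -0.401] pos [538.  240.2 286.4] err [-2.   0.2 -3.6] rot err [-0.003 -0.005  0.004] F [-0.4 -0.4 -3.3] M [-1.09  0.15  0.03] op 0.374
dp [-5.3, 35.9, 119.2] ang [0.0, -0.0, -0.0] rows>= 3.0
```

View pics/side7.png

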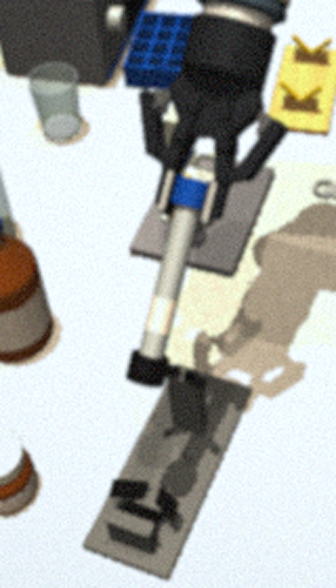

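View pics/top7.png

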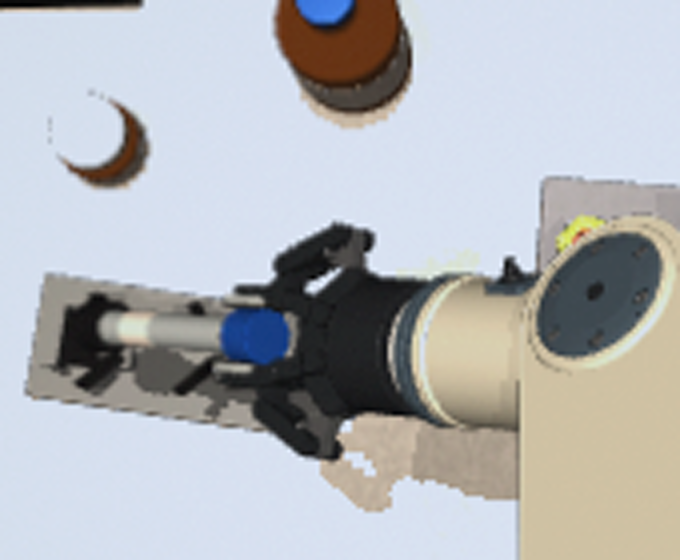

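```bash
cat > ov.py <<'E'
from plan import *
def ov(tag,n,crop,sc,lines,alpha=1.5):
    p,_=load(tag+'.npz'); u0,v0,u1,v1=crop
    b=cv2.resize(cv2.convertScaleAbs(p[v0:v1,u0:u1],alpha=alpha),None,fx=sc,fy=sc,interpolation=cv2.INTER_CUBIC)
    for L,c in lines:
        q=((proj(n,L)-[u0,v0]+.5)*sc).round().astype(np.int32); cv2.polylines(b,[q],False,c,1)
    cv2.imwrite(f'pics/{tag}_ov.png',b)
E
python3 -c "
from ov import *
s=monitor.sense(); T=s['eef_pos']; R=Ro.from_euler('xyz',s['tcp_rot']); z=R.apply([0,0,1]); 
o=np.array([-2,-2,0])
ax=[T-37*z+o,T+143*z+o]; x=R.apply([1,0,0]); y=R.apply([0,1,0])
circ=[T+143*z+17*(np.cos(a)*x+np.sin(a)*y)+o for a in np.linspace(0,6.28,25)]
c2=[T-37*z+17*(np.cos(a)*x+np.sin(a)*y)+o for a in np.linspace(0,6.28,25)]
L=[(ax,(0,0,255)),(circ,(0,255,0)),(c2,(0,255,0))]
ov('side7','side',(170,180,250,320),5,L); ov('top7','top',(140,170,240,240),7,L)"
```

```text
(no output)
```

View pics/side7_ov.png

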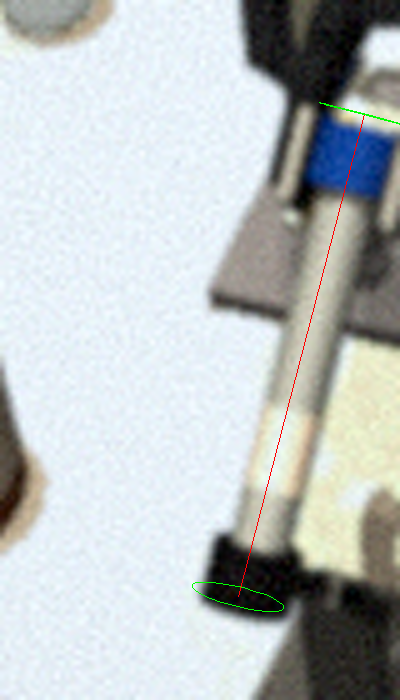

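View pics/top7_ov.png

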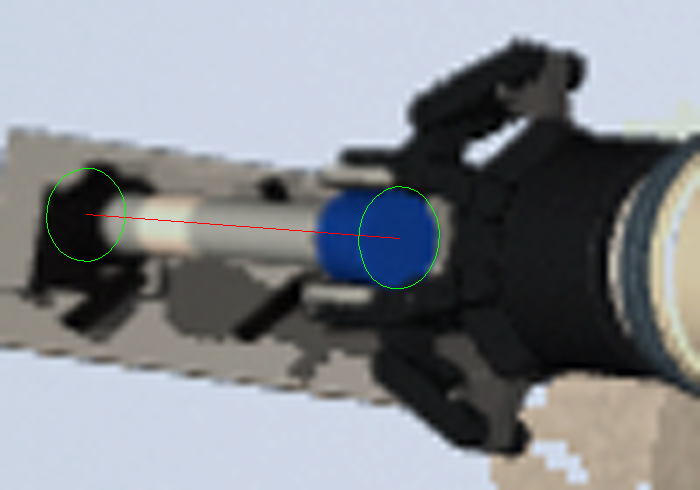

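```bash
python3 -m inch '[{"dp":[-1,9,30],"angular":[0,0,0],"fingers":255},{"dp":[-2,18,60],"angular":[0,0,0],"fingers":255},{"dp":[-4,27,90],"angular":[0,0,0],"fingers":255},{"dp":[-5.3,36,112],"angular":[0,0,0],"fingers":255},{"dp":[-5.3,36,119],"angular":[0,0,0],"fingers":255},{"dp":[-5.3,36,119],"angular":[0,0,0],"fingers":255},{"dp":[-5.3,36,119],"angular":[0,0,0],"fingers":255}]' 100
python3 -c "
from plan import *
upd([-5.3,36,119]);st();plan(SEAT+53*AZ+8*AZ+2*AN,RL)
shot('side8','side',(150,180,310,400),3)
shot('top8','top',(130,120,300,260),4)
from ov import *
s=monitor.sense(); T=s['eef_pos']; R=Ro.from_euler('xyz',s['tcp_rot']); z=R.apply([0,0,1]); 
o=np.array([-2,-2,0])
x=R.apply([1,0,0]); y=R.apply([0,1,0])
L=[([T-37*z+o,T+143*z+o],(0,0,255)),([SEAT+o-90*AZ,SEAT+o+90*AZ],(0,255,0))]
ov('side8','side',(160,180,270,400),3,L); ov('top8','top',(130,170,240,240),7,L)"
```

```text
clock: 13.3
eef_pos: [545.9, 304.1, 184.4]
tcp_rot: [-2.304, -0.001, -0.163]
contact_force: [0.6, 0.7, -2.6]
opening: 0.371
t 13.3 q [ 0.102  0.393  2.01   1.167  0.894 -0.587] pos [545.9 304.1 184.4] err [ 0.7 -0.2  0.9] rot err [ 0.     0.    -0.001] F [ 0.6  0.7 -2.6] M [-0.96  0.13 -0.01] op 0.371
dp [-0.0, 57.9, 12.2] ang [0.0, -0.0, -0.0] rows>= 1.4
```

View pics/side8_ov.png

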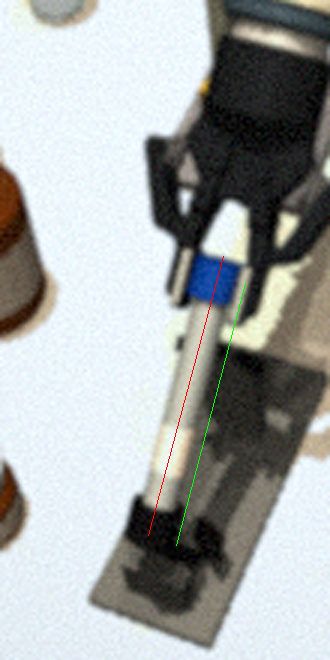

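View pics/top8_ov.png

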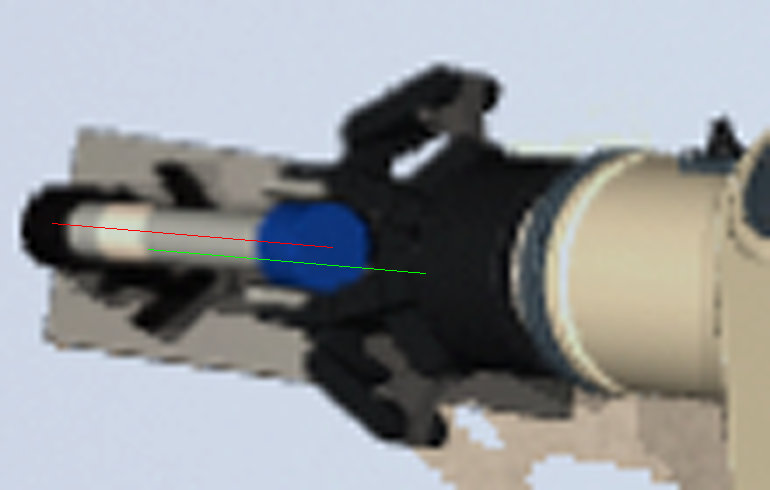

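```bash
python3 -m inch '[{"dp":[0,15,3],"angular":[0,0,0],"fingers":255},{"dp":[0,30,6],"angular":[0,0,0],"fingers":255},{"dp":[0,42,9],"angular":[0,0,0],"fingers":255},{"dp":[0,50,11],"angular":[0,0,0],"fingers":255},{"dp":[0,55,12],"angular":[0,0,0],"fingers":255},{"dp":[0,58,12],"angular":[0,0,0],"fingers":255},{"dp":[0,58,12],"angular":[0,0,0],"fingers":255}]' 100
python3 -c "
from plan import *
upd([0,58,12]);st();plan(SEAT+53*AZ,RL)
shot('side9','side',(150,180,310,400),3)
shot('top9','top',(130,140,260,260),5)
"
```

```text
clock: 13.98
eef_pos: [541.1, 274.5, 133.0]
tcp_rot: [-2.304, -0.001, -0.164]
contact_force: [0.9, 0.8, -2.3]
opening: 0.375
t 13.98 q [ 0.044  0.477  2.046  1.224  0.884 -0.747] pos [541.1 274.5 133. ] err [ 0.7 -0.4  0.6] rot err [0.001 0.001 0.   ] F [ 0.9  0.8 -2.3] M [-0.79  0.07 -0.12] op 0.375
dp [-0.0, 1.9, 8.2] ang [0.0, -0.0, -0.0] rows>= 0.2
```

View pics/side9.png

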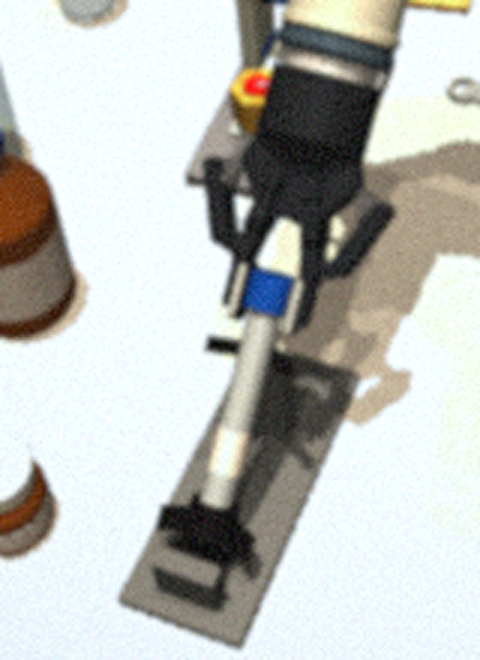

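View pics/top9.png

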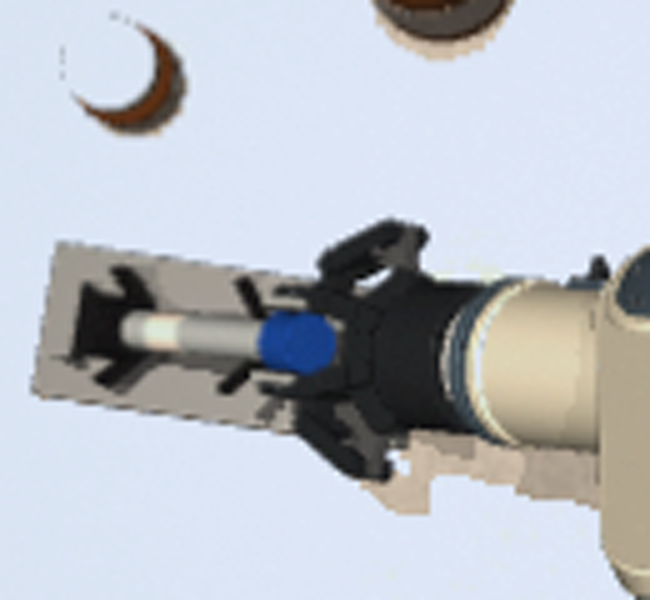

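```bash
python3 -m inch '[{"dp":[0,1,0],"angular":[0,0,0],"fingers":255},{"dp":[0,2,0],"angular":[0,0,0],"fingers":255},{"dp":[0,2,0],"angular":[0,0,0],"fingers":255}]' 100
python3 -c "
from plan import *
upd([0,2,0]);st()"
python3 -m inch '[{"dp":[0,1,0],"angular":[0,0,0],"fingers":255},{"dp":[0,2,0],"angular":[0,0,0],"fingers":255},{"dp":[0,2,0],"angular":[0,0,0],"fingers":255}]' 100
python3 -c "
from plan import *
upd([0,2,0]);st()"
```

```text
clock: 14.33
eef_pos: [540.8, 273.7, 131.6]
tcp_rot: [-2.303, -0.001, -0.164]
contact_force: [2.9, 0.6, -1.4]
opening: 0.374
t 14.33 q [ 0.042  0.479  2.047  1.225  0.884 -0.753] pos [540.8 273.7 131.6] err [0.7 0.2 0.7] rot err [ 0.001  0.001 -0.001] F [ 2.9  0.6 -1.4] M [-0.38 -0.29 -0.34] op 0.374
clock: 14.58
eef_pos: [541.0, 273.1, 130.9]
tcp_rot: [-2.301, -0.001, -0.164]
contact_force: [4.1, 5.7, 3.4]
opening: 0.377
t 14.58 q [ 0.04   0.482  2.047  1.228  0.886 -0.758] pos [541.  273.1 130.9] err [1.1 0.9 1.5] rot err [ 0.003  0.001 -0.001] F [4.1 5.7 3.4] M [ 0.78 -0.56 -0.46] op 0.377
```

```bash
python3 -m inch '[{"dp":[1,0,2],"angular":[0,0,0],"fingers":255},{"dp":[1,0,4],"angular":[0,0,0],"fingers":255},{"dp":[1,0,5],"angular":[0,0,0],"fingers":255},{"dp":[1,0,5],"angular":[0,0,0],"fingers":255}]' 100
python3 -c "
from plan import *
upd([1,0,5]);st()"
python3 -m inch '[{"dp":[0,0,2],"angular":[0,0,0],"fingers":255},{"dp":[0,0,2],"angular":[0,0,0],"fingers":255}]' 100
python3 -c "
from plan import *
upd([0,0,2]);st()"
python3 -m inch '[{"dp":[0,0,2],"angular":[0,0,0],"fingers":255},{"dp":[0,0,2],"angular":[0,0,0],"fingers":255}]' 100
python3 -c "
from plan import *
upd([0,0,2]);st();s=monitor.sense();print('axial',s['contact_force']@AZ,'norm',s['contact_force']@AN)"
```

```text
clock: 14.92
eef_pos: [541.9, 276.8, 127.6]
tcp_rot: [-2.301, -0.0, -0.162]
contact_force: [1.7, 5.1, 5.0]
opening: 0.373
t 14.92 q [ 0.047  0.489  2.045  1.236  0.881 -0.762] pos [541.9 276.8 127.6] err [0.4 1.1 1.5] rot err [ 0.003 -0.    -0.001] F [1.7 5.1 5. ] M [ 0.79 -0.21 -0.04] op 0.373
clock: 15.08
eef_pos: [542.1, 278.3, 126.1]
tcp_rot: [-2.301, -0.0, -0.162]
contact_force: [0.8, 5.7, 4.7]
opening: 0.375
t 15.08 q [ 0.05   0.492  2.044  1.24   0.879 -0.765] pos [542.1 278.3 126.1] err [0.4 1.1 1.4] rot err [ 0.003 -0.    -0.001] F [0.8 5.7 4.7] M [ 0.8  -0.28 -0.14] op 0.375
clock: 15.25
eef_pos: [542.4, 279.3, 125.2]
tcp_rot: [-2.301, -0.001, -0.162]
contact_force: [-1.4, -2.9, 11.3]
opening: 0.375
t 15.25 q [ 0.052  0.494  2.044  1.243  0.877 -0.767] pos [542.4 279.3 125.2] err [0.3 0.6 1.8] rot err [ 0.003 -0.    -0.001] F [-1.4 -2.9 11.3] M [ 0.86 -0.04  0.08] op 0.375
axial 9.874639550327059 norm 6.297292122460125
```

```bash
python3 -m inch '[{"dp":[0,0,0],"angular":[0,0,0],"fingers":60},{"dp":[0,0,0],"angular":[0,0,0],"fingers":30},{"dp":[0,0,0],"angular":[0,0,0],"fingers":0},{"dp":[0,0,0],"angular":[0,0,0],"fingers":0},{"dp":[0,0,0],"angular":[0,0,0],"fingers":0},{"dp":[0,0,-5],"angular":[0,0,0],"fingers":0},{"dp":[0,0,-20],"angular":[0,0,0],"fingers":0},{"dp":[0,0,-45],"angular":[0,0,0],"fingers":0},{"dp":[0,0,-75],"angular":[0,0,0],"fingers":0},{"dp":[0,0,-110],"angular":[0,0,0],"fingers":0},{"dp":[0,0,-130],"angular":[0,0,0],"fingers":0},{"dp":[0,0,-130],"angular":[0,0,0],"fingers":0}]' 100
python3 -c "
from plan import *
upd([0,0,-130]);st();
shot('side10','side',(150,180,310,400),3)
shot('top10','top',(130,140,260,260),5)
"
```

```text
clock: 16.25
eef_pos: [527.7, 180.9, 213.2]
tcp_rot: [-2.304, -0.004, -0.166]
contact_force: [0.4, -0.4, 0.3]
opening: 1.0
t 16.25 q [-0.146  0.323  2.03   1.014  1.065 -0.632] pos [527.7 180.9 213.2] err [ 1.3 -2.4  2.8] rot err [-0.     0.005 -0.002] F [ 0.4 -0.4  0.3] M [-0.39  0.04  0.  ] op 1.0
```

View pics/side10.png

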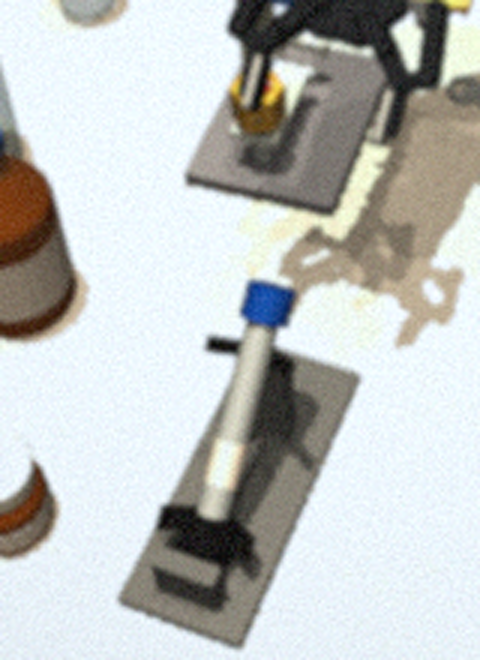

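View pics/top10.png

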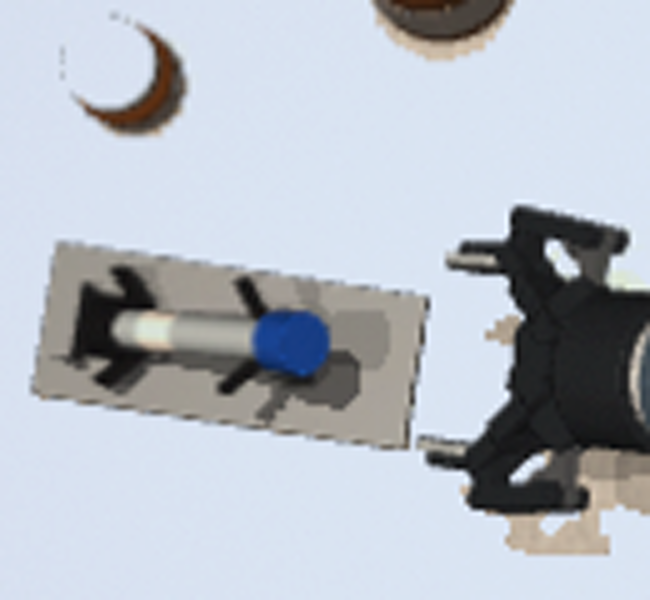

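```bash
cat >> plan.py <<'E'
SEAT=np.array([548.7,318.2,89.7])
RG=Rz_x(-AN,np.array([np.sin(YR),-np.cos(YR),0]))
E
python3 -c "
from plan import *
plan([545,300,330],RL*Ro.from_rotvec([-.8,0,0]))
print((RL.inv()*RG).as_rotvec())"
```

```text
dp [-0.5, -167.9, 7.7] ang [-0.8, -0.0, -0.0] rows>= 6.4
[-1.57079633e+00  3.08286933e-17  3.08286933e-17]
```

```bash
python3 -m inch '[{"dp":[0,-10,-20],"angular":[-0.1,0,0],"fingers":0},{"dp":[0,-35,-25],"angular":[-0.2,0,0],"fingers":0},{"dp":[0,-65,-20],"angular":[-0.32,0,0],"fingers":0},{"dp":[0,-95,-10],"angular":[-0.44,0,0],"fingers":0},{"dp":[0,-125,0],"angular":[-0.56,0,0],"fingers":0},{"dp":[0,-150,5],"angular":[-0.68,0,0],"fingers":0},{"dp":[0,-168,8],"angular":[-0.8,0,0],"fingers":0},{"dp":[0,-168,8],"angular":[-0.8,0,0],"fingers":0}]' 60
python3 -c "
from plan import *
upd([0,-168,8],[-.8,0,0]);st();plan(SEAT+90*AN,RG)"
```

```text
clock: 17.02
eef_pos: [546.5, 306.2, 332.9]
tcp_rot: [-3.106, -0.006, -0.159]
contact_force: [-0.5, -0.2, -0.4]
opening: 1.001
t 17.02 q [0.495 0.264 1.531 0.026 1.32  0.648] pos [546.5 306.2 332.9] err [0.9 6.  3.1] rot err [-0.001  0.005 -0.004] F [-0.5 -0.2 -0.4] M [-0.02 -0.02  0.01] op 1.001
dp [0.2, -72.0, 176.1] ang [-0.77, 0.0, -0.0] rows>= 6.2
```

```bash
python3 -m inch '[{"dp":[0,-12,20],"angular":[-0.11,0,0],"fingers":0},{"dp":[0,-24,45],"angular":[-0.22,0,0],"fingers":0},{"dp":[0,-36,70],"angular":[-0.33,0,0],"fingers":0},{"dp":[0,-48,95],"angular":[-0.44,0,0],"fingers":0},{"dp":[0,-60,120],"angular":[-0.55,0,0],"fingers":0},{"dp":[0,-68,145],"angular":[-0.66,0,0],"fingers":0},{"dp":[0,-72,165],"angular":[-0.77,0,0],"fingers":0},{"dp":[0,-72,176],"angular":[-0.77,0,0],"fingers":0},{"dp":[0,-72,176],"angular":[-0.77,0,0],"fingers":0}]' 60
python3 -c "
from plan import *
upd([0,-72,176],[-.77,0,0]);st();plan(SEAT-22*AN,RG)
shot('side11','side',(130,130,330,400),2.2)
shot('top11','top',(100,100,300,260),4)"
```

```text
clock: 17.77
eef_pos: [555.1, 378.1, 148.8]
tcp_rot: [2.402, 0.008, -0.16]
contact_force: [0.9, -0.9, -0.5]
opening: 1.0
t 17.77 q [ 0.794  0.852  1.165 -0.403  1.752  1.007] pos [555.1 378.1 148.8] err [-3.2  0.5 -7.9] rot err [-0.007 -0.003 -0.008] F [ 0.9 -0.9 -0.5] M [ 0.3  -0.11  0.03] op 1.0
dp [0.2, -0.0, 112.1] ang [-0.0, 0.0, -0.0] rows>= 2.7
```

View pics/side11.png

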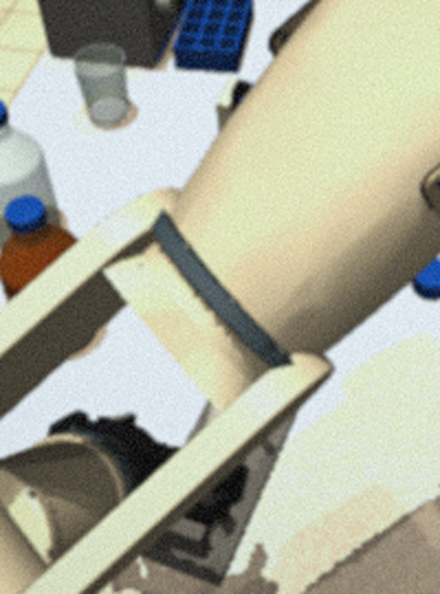

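View pics/top11.png

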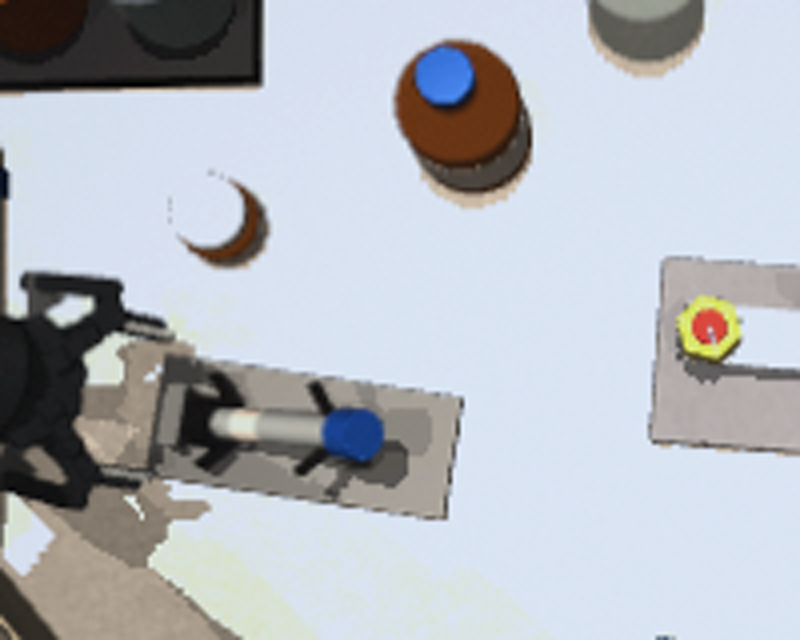

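```bash
python3 -c "
from plan import *
p,d=load('top0.npz');Q=cloud('top',d)
for u,v in [(55,180),(85,150),(85,220),(93,180),(98,180),(60,230),(102,180),(30,180)]: print(u,v,Q[v,u].round())
p,d=load('top11.npz');Q=cloud('top',d)
g=Q[(d>0)]; 
for z in range(100,700,40):
    k=(g[:,2]>z)&(g[:,2]<z+40)&(g[:,1]>380)&(g[:,0]>200)&(g[:,0]<750)
    if k.sum()>20: print(z,k.sum(),'x',np.percentile(g[k,0],[1,99]).round(),'y',np.percentile(g[k,1],[1,99]).round())
save('top11b',p)
"
```

```text
55 180 [618. 611. 151.]
85 150 [700. 537. 132.]
85 220 [511. 538. 127.]
93 180 [626. 535.  72.]
98 180 [631. 534.  33.]
60 230 [485. 597. 148.]
102 180 [636. 534.  -5.]
30 180 [619. 678. 152.]
100 381 x [491. 745.] y [532. 562.]
140 2191 x [510. 749.] y [396. 732.]
180 428 x [489. 631.] y [383. 446.]
220 678 x [494. 630.] y [410. 465.]
260 559 x [534. 605.] y [433. 494.]
300 474 x [544. 615.] y [458. 513.]
340 276 x [529. 618.] y [489. 591.]
380 527 x [507. 667.] y [512. 604.]
420 1638 x [484. 661.] y [462. 613.]
460 1570 x [425. 636.] y [426. 597.]
500 1507 x [431. 578.] y [396. 538.]
540 1237 x [387. 497.] y [386. 499.]
580 1366 x [347. 457.] y [382. 465.]
620 864 x [317. 415.] y [380. 427.]
660 307 x [207. 345.] y [380. 468.]
```

View pics/top11b.png

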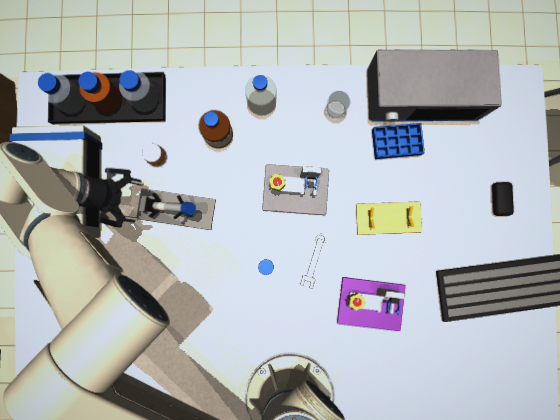

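```bash
python3 -m inch '[{"dp":[0,0,0],"angular":[0,0,0],"fingers":0},{"dp":[0,0,20],"angular":[0,0,0],"fingers":0},{"dp":[0,0,45],"angular":[0,0,0],"fingers":0},{"dp":[0,0,70],"angular":[0,0,0],"fingers":0},{"dp":[0,0,88],"angular":[0,0,0],"fingers":0},{"dp":[0,0,100],"angular":[0,0,0],"fingers":0},{"dp":[0,0,108],"angular":[0,0,0],"fingers":0},{"dp":[0,0,112],"angular":[0,0,0],"fingers":0},{"dp":[0,0,112],"angular":[0,0,0],"fingers":0},{"dp":[0,0,112],"angular":[0,0,0],"fingers":0}]' 60
python3 -c "
from plan import *
upd([0,0,112]);st()
shot('top12','top',(100,140,240,260),5)"
```

```text
clock: 18.7
eef_pos: [546.8, 304.5, 74.5]
tcp_rot: [2.411, -0.001, -0.163]
contact_force: [0.5, 0.3, 0.1]
opening: 1.002
t 18.7 q [ 0.736  0.847  1.36  -0.429  1.549  1.047] pos [546.8 304.5  74.5] err [0.6 0.7 1.1] rot err [0.002 0.001 0.001] F [0.5 0.3 0.1] M [ 0.3  -0.04 -0.02] op 1.002
```

View pics/top12.png

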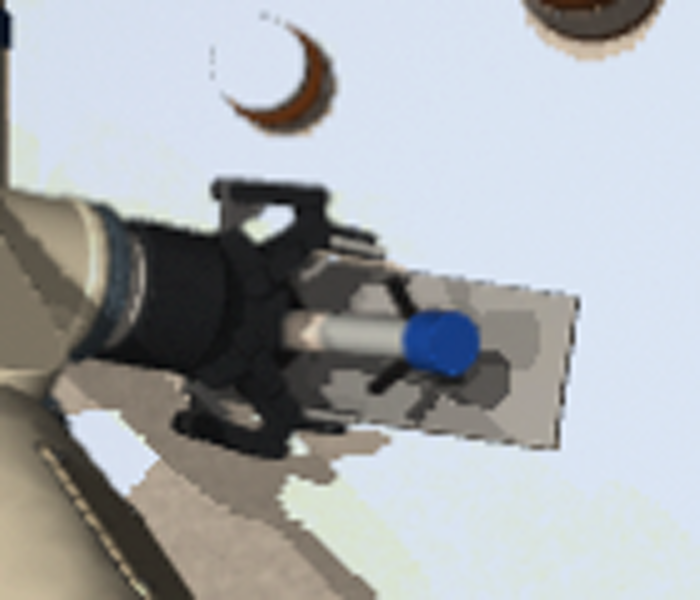

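```bash
python3 -m inch '[{"dp":[0,0,0],"angular":[0,0,0],"fingers":100},{"dp":[0,0,0],"angular":[0,0,0],"fingers":140},{"dp":[0,0,0],"angular":[0,0,0],"fingers":255},{"dp":[0,0,0],"angular":[0,0,0],"fingers":255},{"dp":[0,0,0],"angular":[0,0,0],"fingers":255},{"dp":[0,0,0],"angular":[0,0,0],"fingers":255},{"dp":[0,0,0],"angular":[0,0,0],"fingers":255},{"dp":[0,0,0],"angular":[0,0,0],"fingers":255}]' 50
python3 -c "
from plan import *
st()"
python3 -m inch '[{"dp":[0,0,-4],"angular":[0,0,0],"fingers":255},{"dp":[0,0,-12],"angular":[0,0,0],"fingers":255},{"dp":[0,0,-25],"angular":[0,0,0],"fingers":255},{"dp":[0,0,-45],"angular":[0,0,0],"fingers":255},{"dp":[0,0,-60],"angular":[0,0,0],"fingers":255},{"dp":[0,0,-60],"angular":[0,0,0],"fingers":255}]' 90
python3 -c "
from plan import *
upd([0,0,-60]);st();shot('top13','top',(100,140,240,260),5)"
```

```text
clock: 19.42
eef_pos: [546.2, 304.0, 73.5]
tcp_rot: [2.409, -0.0, -0.163]
contact_force: [-0.2, 1.3, 0.7]
opening: 0.241
t 19.42 q [ 0.736  0.848  1.361 -0.429  1.548  1.047] pos [546.2 304.   73.5] err [0.  0.2 0. ] rot err [ 0.  0. -0.] F [-0.2  1.3  0.7] M [ 0.36  0.04 -0.05] op 0.241
clock: 19.92
eef_pos: [554.0, 346.7, 120.9]
tcp_rot: [2.414, -0.003, -0.162]
contact_force: [0.2, 1.0, -3.3]
opening: 0.231
t 19.92 q [ 0.768  0.838  1.255 -0.413  1.66   1.025] pos [554.  346.7 120.9] err [1.4 3.3 2.8] rot err [0.005 0.003 0.001] F [ 0.2  1.  -3.3] M [ 0.67 -0.13 -0.03] op 0.231
```

View pics/top13.png

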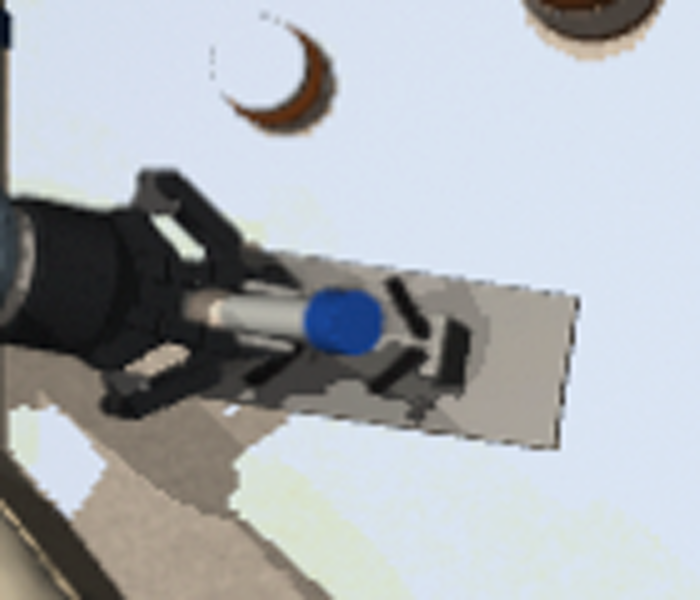

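```bash
python3 -c "
from plan import *
plan([540,290,290],down(-.163))"
```

```text
dp [-3.8, 155.7, -91.3] ang [0.733, 0.0, -0.0] rows>= 5.9
```

```bash
python3 -m inch '[{"dp":[0,10,-28],"angular":[0.05,0,0],"fingers":255},{"dp":[-1,30,-55],"angular":[0.13,0,0],"fingers":255},{"dp":[-1,55,-75],"angular":[0.24,0,0],"fingers":255},{"dp":[-2,85,-85],"angular":[0.36,0,0],"fingers":255},{"dp":[-3,115,-90],"angular":[0.48,0,0],"fingers":255},{"dp":[-4,140,-91],"angular":[0.6,0,0],"fingers":255},{"dp":[-4,156,-91],"angular":[0.7,0,0],"fingers":255},{"dp":[-4,156,-91],"angular":[0.733,0,0],"fingers":255},{"dp":[-4,156,-91],"angular":[0.733,0,0],"fingers":255}]' 90
python3 -c "
from plan import *
upd([-4,156,-91],[.733,0,0]);st();plan([480,0,290],down(-.08))"
```

```text
clock: 20.72
eef_pos: [539.2, 286.6, 291.2]
tcp_rot: [-3.14, -0.001, -0.167]
contact_force: [0.5, 0.8, -3.4]
opening: 0.231
t 20.72 q [4.86e-01 2.80e-01 1.60e+00 1.00e-03 1.26e+00 6.52e-01] pos [539.2 286.6 291.2] err [-0.6 -3.   1.2] rot err [0.001 0.001 0.003] F [ 0.5  0.8 -3.4] M [-0.01  0.04 -0.04] op 0.231
dp [-11.9, 295.5, -0.1] ang [-0.0, 0.0, -0.083] rows>= 7.1
```

```bash
python3 -m inch '[{"dp":[-1,20,0],"angular":[0,0,-0.01],"fingers":255},{"dp":[-3,55,0],"angular":[0,0,-0.02],"fingers":255},{"dp":[-4,92,0],"angular":[0,0,-0.03],"fingers":255},{"dp":[-5,130,0],"angular":[0,0,-0.04],"fingers":255},{"dp":[-7,168,0],"angular":[0,0,-0.05],"fingers":255},{"dp":[-8,206,0],"angular":[0,0,-0.06],"fingers":255},{"dp":[-10,244,0],"angular":[0,0,-0.07],"fingers":255},{"dp":[-11,275,0],"angular":[0,0,-0.08],"fingers":255},{"dp":[-12,296,0],"angular":[0,0,-0.083],"fingers":255}]' 90
python3 -c "
from plan import *
upd([-12,296,0],[0,0,-.083]);st();plan([509.5,-300.5,200],down(.016))"
```

```text
clock: 21.47
eef_pos: [478.3, -2.7, 288.6]
tcp_rot: [3.139, 0.004, -0.08]
contact_force: [0.3, -0.4, -3.3]
opening: 0.233
t 21.47 q [-0.007  0.067  1.865 -0.002  1.214  0.073] pos [478.3  -2.7 288.6] err [-1.6 -2.2 -1.3] rot err [-0.003 -0.004 -0.   ] F [ 0.3 -0.4 -3.3] M [ 0.08 -0.04 -0.03] op 0.233
dp [53.6, 296.7, 89.8] ang [-0.0, 0.0, -0.096] rows>= 7.5
```

```bash
python3 -m inch '[{"dp":[4,25,5],"angular":[0,0,-0.01],"fingers":255},{"dp":[10,60,10],"angular":[0,0,-0.02],"fingers":255},{"dp":[17,97,20],"angular":[0,0,-0.03],"fingers":255},{"dp":[24,134,32],"angular":[0,0,-0.04],"fingers":255},{"dp":[31,171,45],"angular":[0,0,-0.06],"fingers":255},{"dp":[38,208,58],"angular":[0,0,-0.07],"fingers":255},{"dp":[45,245,70],"angular":[0,0,-0.08],"fingers":255},{"dp":[50,275,82],"angular":[0,0,-0.09],"fingers":255},{"dp":[53.6,296.7,90],"angular":[0,0,-0.096],"fingers":255},{"dp":[53.6,296.7,90],"angular":[0,0,-0.096],"fingers":255},{"dp":[53.6,296.7,90],"angular":[0,0,-0.096],"fingers":255}]' 90
python3 -c "
from ov import *
upd([53.6,296.7,90],[0,0,-.096]);st();plan([509.5,-300.5,80],down(.016))
shot('top14','top');shot('side14','side')
C=np.array([509.5,-300.5,45.]);a=np.array([-.016,1,0])
T=monitor.sense()['eef_pos']+[0,0,22]
L=[([C-[2,2,0]-90*a,C-[2,2,0]+90*a],(0,255,0)),([T-[2,2,0]-90*a,T-[2,2,0]+90*a],(0,0,255))]
ov('top14','top',(340,170,450,260),6,L);ov('side14','side',(240,90,350,200),5,L)"
```

```text
clock: 22.38
eef_pos: [508.6, -300.5, 197.4]
tcp_rot: [-3.139, 0.005, 0.015]
contact_force: [-0.5, 0.1, -3.4]
opening: 0.233
t 22.38 q [-5.360e-01  3.370e-01  1.737e+00 -1.000e-03  1.072e+00 -5.500e-01] pos [ 508.6 -300.5  197.4] err [-0.9 -0.  -2.4] rot err [ 0.002 -0.005  0.001] F [-0.5  0.1 -3.4] M [ 0.05 -0.06  0.  ] op 0.233
dp [0.0, 0.1, 119.8] ang [-0.0, 0.0, -0.0] rows>= 2.9
```

View pics/top14_ov.png

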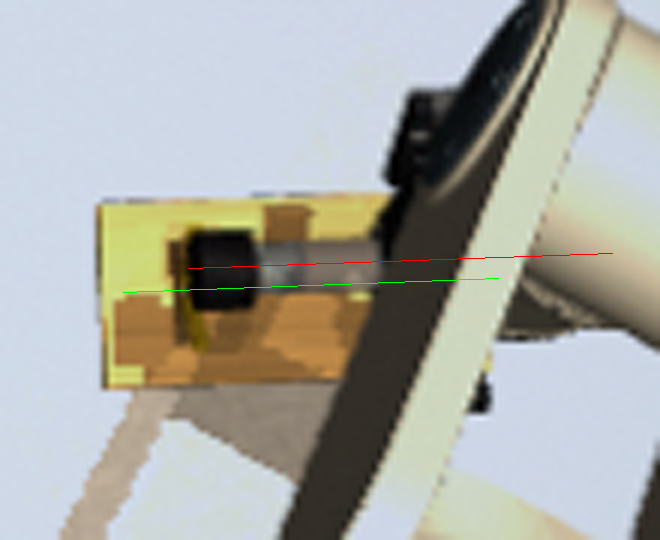

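View pics/side14_ov.png

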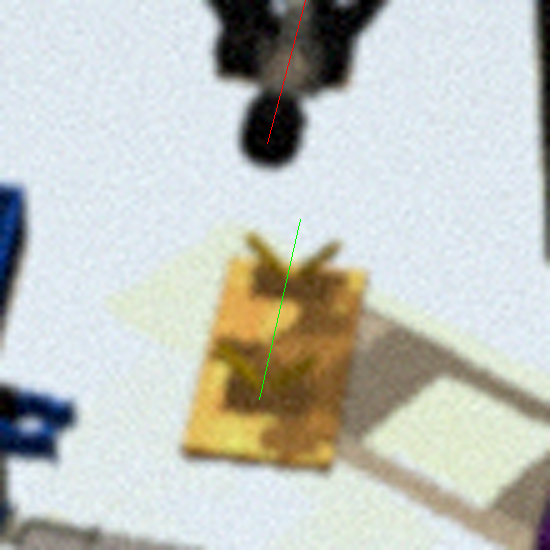

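```bash
python3 -m inch '[{"dp":[0,0,25],"angular":[0,0,0],"fingers":255},{"dp":[0,0,55],"angular":[0,0,0],"fingers":255},{"dp":[0,0,85],"angular":[0,0,0],"fingers":255},{"dp":[0,0,110],"angular":[0,0,0],"fingers":255},{"dp":[0,0,126],"angular":[0,0,0],"fingers":255},{"dp":[0,0,135],"angular":[0,0,0],"fingers":255},{"dp":[0,0,140],"angular":[0,0,0],"fingers":255},{"dp":[0,0,140],"angular":[0,0,0],"fingers":255},{"dp":[0,0,140],"angular":[0,0,0],"fingers":255}]' 90
python3 -c "
from ov import *
upd([0,0,140]);st()
shot('top15','top');shot('side15','side')
C=np.array([509.5,-300.5,45.]);a=np.array([-.016,1,0]);b=np.array([1,.016,0])
T=monitor.sense()['eef_pos']+[0,0,22]
o=np.array([2,2,0])
L=[([C-o-90*a,C-o+90*a],(0,255,0)),([T-o-90*a,T-o+90*a],(0,0,255))]
for s in(52,60,-52,-60): L.append(([C-o+s*a-14*b+[0,0,14],C-o+s*a-[0,0,0],C-o+s*a+14*b+[0,0,14]],(255,0,255)))
ov('top15','top',(340,180,440,250),7,L,2);ov('side15','side',(250,110,340,200),7,L)"
```

```text
clock: 23.23
eef_pos: [510.2, -300.4, 60.7]
tcp_rot: [3.141, -0.001, 0.016]
contact_force: [-0.5, -0.7, -3.4]
opening: 0.23
t 23.23 q [-0.535  0.511  1.83   0.     0.8   -0.551] pos [ 510.2 -300.4   60.7] err [0.7 0.1 1. ] rot err [-0.001  0.001 -0.001] F [-0.5 -0.7 -3.4] M [-0.01  0.01  0.03] op 0.23
```

View pics/top15_ov.png

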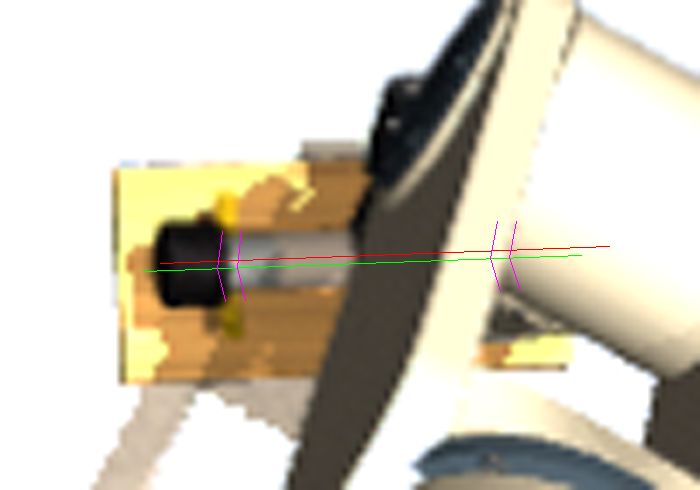

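View pics/side15_ov.png

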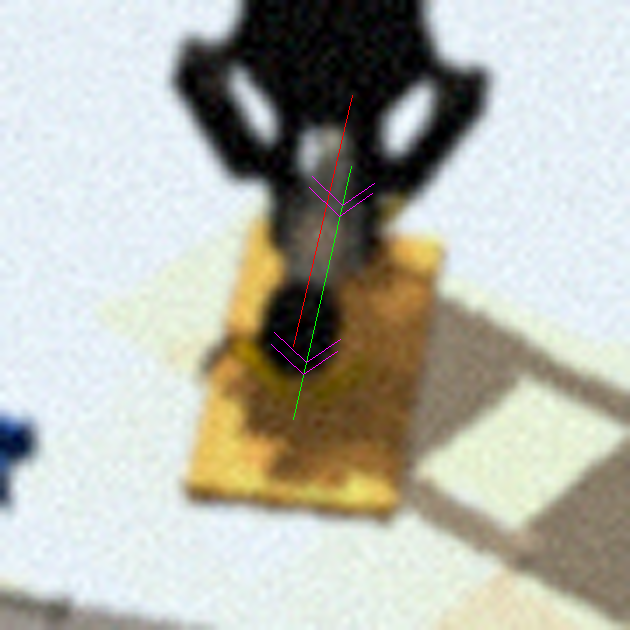

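```bash
python3 -m inch '[{"dp":[0,0,8],"angular":[0,0,0],"fingers":255},{"dp":[0,0,16],"angular":[0,0,0],"fingers":255},{"dp":[0,0,23],"angular":[0,0,0],"fingers":255},{"dp":[0,0,28],"angular":[0,0,0],"fingers":255},{"dp":[0,0,31],"angular":[0,0,0],"fingers":255},{"dp":[0,0,33],"angular":[0,0,0],"fingers":255},{"dp":[0,0,33],"angular":[0,0,0],"fingers":255}]' 90
python3 -c "
from plan import *
upd([0,0,33]);st()"
python3 -m inch '[{"dp":[0,0,1],"angular":[0,0,0],"fingers":255},{"dp":[0,0,2],"angular":[0,0,0],"fingers":255},{"dp":[0,0,2],"angular":[0,0,0],"fingers":255}]' 90
python3 -c "
from plan import *
upd([0,0,2]);st()"
```

```text
clock: 23.92
eef_pos: [509.2, -300.3, 26.2]
tcp_rot: [-3.141, 0.001, 0.016]
contact_force: [-0.1, 0.5, -3.6]
opening: 0.231
t 23.92 q [-0.536  0.563  1.843  0.     0.737 -0.552] pos [ 509.2 -300.3   26.2] err [-0.3  0.1 -0.6] rot err [ 0.    -0.001  0.   ] F [-0.1  0.5 -3.6] M [ 0.01  0.02 -0.01] op 0.231
clock: 24.17
eef_pos: [509.6, -300.5, 24.8]
tcp_rot: [-3.141, -0.0, 0.016]
contact_force: [-0.4, -0.5, -4.4]
opening: 0.23
t 24.17 q [-0.535  0.565  1.843  0.     0.734 -0.552] pos [ 509.6 -300.5   24.8] err [ 0.1 -0.   0. ] rot err [-0.  0. -0.] F [-0.4 -0.5 -4.4] M [0.02 0.03 0.03] op 0.23
```

```bash
python3 -m inch '[{"dp":[0,0,1],"angular":[0,0,0],"fingers":255},{"dp":[0,0,2],"angular":[0,0,0],"fingers":255},{"dp":[0,0,2],"angular":[0,0,0],"fingers":255}]' 90
python3 -c "
from plan import *
upd([0,0,2]);st()"
python3 -m inch '[{"dp":[0,0,1],"angular":[0,0,0],"fingers":255},{"dp":[0,0,1.5],"angular":[0,0,0],"fingers":255},{"dp":[0,0,1.5],"angular":[0,0,0],"fingers":255}]' 90
python3 -c "
from plan import *
upd([0,0,1.5]);st()
shot('side16','side',(250,110,340,200),6)"
```

```text
clock: 24.42
eef_pos: [509.8, -300.5, 22.9]
tcp_rot: [-3.142, -0.001, 0.016]
contact_force: [0.3, 0.0, -2.2]
opening: 0.228
t 24.42 q [-5.350e-01  5.680e-01  1.844e+00  1.000e-03  7.300e-01 -5.520e-01] pos [ 509.8 -300.5   22.9] err [ 0.3 -0.1  0.1] rot err [-0.     0.001 -0.   ] F [ 0.3  0.  -2.2] M [-0.11 -0.05  0.05] op 0.228
clock: 24.67
eef_pos: [510.5, -300.8, 21.9]
tcp_rot: [3.141, -0.002, 0.016]
contact_force: [2.6, 0.5, 2.2]
opening: 0.232
t 24.67 q [-5.350e-01  5.700e-01  1.843e+00  1.000e-03  7.270e-01 -5.520e-01] pos [ 510.5 -300.8   21.9] err [ 1.  -0.4  0.6] rot err [-0.001  0.002 -0.   ] F [2.6 0.5 2.2] M [ 0.03 -0.44  0.1 ] op 0.232
```

View pics/side16.png

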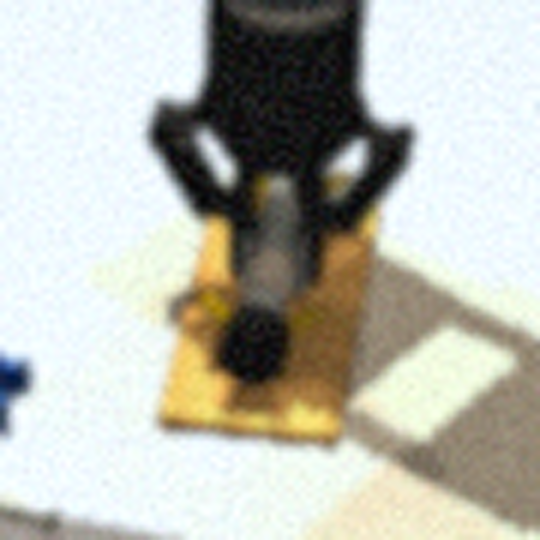

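```bash
python3 -m inch '[{"dp":[1,0,0],"angular":[0,0,0],"fingers":150},{"dp":[1,0,0],"angular":[0,0,0],"fingers":110},{"dp":[1,0,0],"angular":[0,0,0],"fingers":60},{"dp":[1,0,0],"angular":[0,0,0],"fingers":20},{"dp":[1,0,0],"angular":[0,0,0],"fingers":0},{"dp":[1,0,0],"angular":[0,0,0],"fingers":0},{"dp":[1,0,-5],"angular":[0,0,0],"fingers":0},{"dp":[1,0,-20],"angular":[0,0,0],"fingers":0},{"dp":[1,0,-50],"angular":[0,0,0],"fingers":0},{"dp":[1,0,-85],"angular":[0,0,0],"fingers":0},{"dp":[1,0,-125],"angular":[0,0,0],"fingers":0},{"dp":[1,0,-165],"angular":[0,0,0],"fingers":0}]' 60
python3 -m inch '[{"dp":[0,-40,-20],"angular":[0,0,0],"fingers":0},{"dp":[0,-80,-50],"angular":[0,0,0],"fingers":0},{"dp":[0,-120,-70],"angular":[0,0,0],"fingers":0},{"dp":[0,-160,-80],"angular":[0,0,0],"fingers":0},{"dp":[0,-200,-90],"angular":[0,0,0],"fingers":0},{"dp":[0,-240,-90],"angular":[0,0,0],"fingers":0},{"dp":[0,-280,-90],"angular":[0,0,0],"fingers":0},{"dp":[0,-300,-90],"angular":[0,0,0],"fingers":0},{"dp":[0,-300,-90],"angular":[0,0,0],"fingers":0},{"dp":[0,-300,-90],"angular":[0,0,0],"fingers":0}]'
python3 -c "
from plan import *
upd([1,-300,-255]);st()
p,d=shot('top17','top');shot('side17','side',(170,80,350,260),4)
save('top17z',p,(340,180,440,250),7)"
```

```text
clock: 25.72
eef_pos: [509.9, -300.1, 188.0]
tcp_rot: [-3.141, 0.001, 0.016]
contact_force: [0.7, -1.0, -1.5]
opening: 1.003
clock: 26.55
eef_pos: [505.5, 0.9, 276.9]
tcp_rot: [-3.141, -0.0, 0.019]
contact_force: [-0.6, -0.6, -0.5]
opening: 0.997
t 26.55 q [-1.000e-03  1.210e-01  1.832e+00  0.000e+00  1.189e+00 -2.100e-02] pos [505.5   0.9 276.9] err [-0.2  1.4  0.5] rot err [-0.     0.    -0.003] F [-0.6 -0.6 -0.5] M [ 0.03  0.03 -0.  ] op 0.997
```

View pics/top17.png

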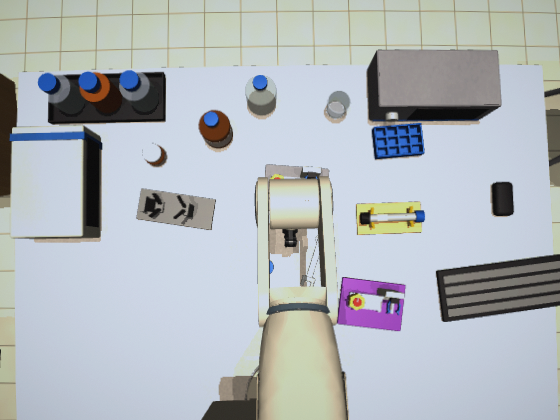

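View pics/side17.png

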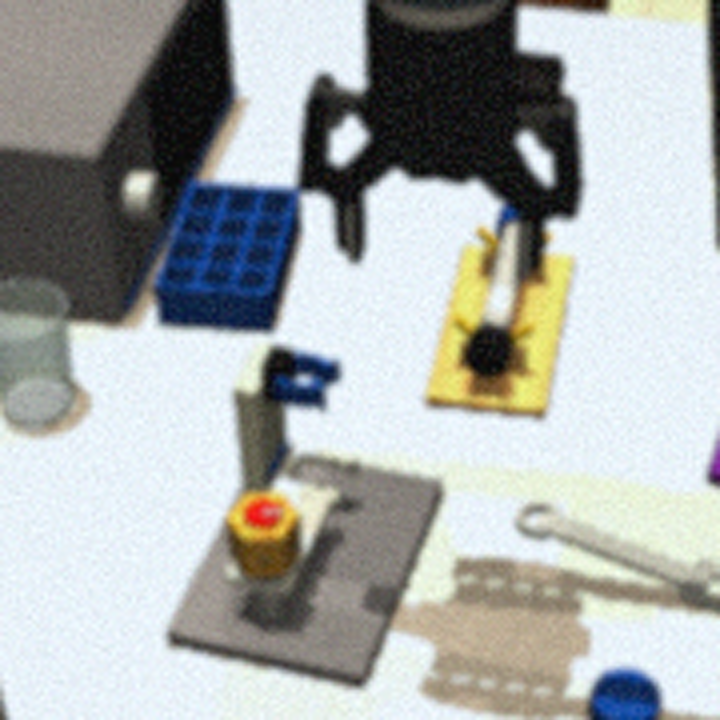

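View pics/top17z.png

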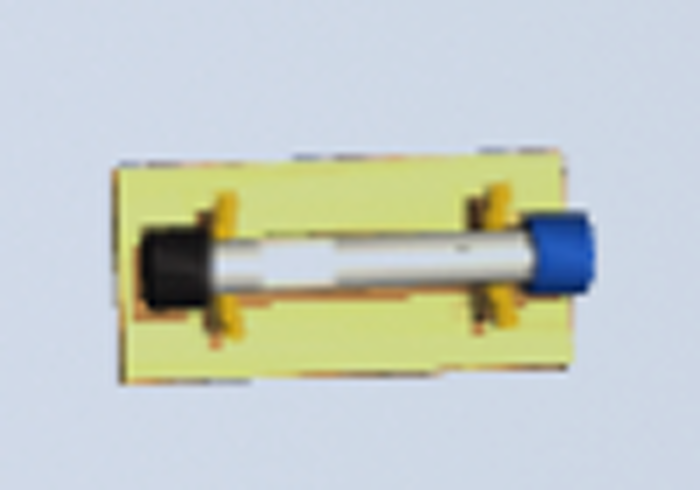

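```bash
python3 -c "
from plan import *
p,d=load('top17.npz');Q=cloud('top',d)
for nm,(u0,u1,v0,v1) in dict(black=(362,368,215,220),tubeL=(374,380,215,218),tubeR=(405,411,214,217),blue=(418,423,213,218)).items(): print(nm,np.median(Q[v0:v1,u0:u1].reshape(-1,3),0).round(1))
a,_=load('top0.npz');b,_=load('top11.npz');print('bystander diffs')
for nm,(u0,v0,u1,v1) in dict(bottle=(195,105,235,150),jar=(138,140,168,168),cap=(255,257,276,277),spanner=(298,230,330,292)).items(): print(nm,cv2.absdiff(a,b)[v0:v1,u0:u1].mean().round(1))
"
```

```text
black [ 508.2 -222.7   60.6]
tubeL [ 510.7 -257.7   55.3]
tubeR [ 511.6 -345.8   55.9]
blue [ 510.6 -380.3   60.3]
bystander diffs
bottle 6.0
jar 8.3
cap 8.3
spanner 9.6
```

```bash
python3 -c "
from rig import sign_off
print(sign_off())"
```

```text
the job is handed in; nothing more can be done
None
```

The job is done and handed in at about 26.7 s of the 72 s allowed. The column lies level in the yellow saddles of the wooden cradle, with its blue end towards -y.

- **Nut:** I turned it clockwise only, until the wrist torque jumped to about 1.7 N m at an angle of about 2.8 rad, which is its stop.
- **Unclipping:** I gripped the column by its blue fitting from above and pulled it level out of the blue clip.
- **Sloping rest:** I laid it in the rest with the blue end up, pushed lightly until the black end met the stop (about 10 N along the axis), and let go.
- **Cradle:** I took it again by the tube, across the slope, levelled it, lowered it until the saddles carried it, released it and moved the arm clear.

**Last checks:**
- **Seating:** the tube's top measures 55.3 mm and 55.9 mm at its two ends, where 56 mm is expected when it lies in the saddles. Both end fittings sit outside the saddles.
- **Bystanders:** the bottle, cap, spanner and jar showed only small picture differences from the start. That comparison used a picture taken before the cradle move. In the final pictures the bottle, jar, cap and spanner still look in place, though the arm partly hides the cap and spanner from above.
- **Nut angle:** I did not measure it again from the pictures at the end. It rests on the felt stop and the tool's turn.
- **Offset:** the robot and camera positions disagreed by about 2 mm in x and y. I corrected for this, and both placings came out where expected.

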